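# Gauge the cavity depth of a wax-injection die

## Robot

A 6-joint arm with a two-finger parallel gripper is mounted at the origin on a cart in front of the work surface, level with it; the furniture and walls round the work are solid. World frame = base frame: x ahead of the robot, y to its left, z up, the work surface at z = 0. Lengths are in m, angles in rad, forces in N, time in s.
With the tool pointing down it reaches from about 0.425 to 1.125 m from the base axis. Payload 14.9 kg.
Tool frame: the origin (TCP) lies midway between the tips of the shut fingers; the grasp point (between the pads) lies 19 mm behind it; y points along the fingers, z is the direction in which the jaws open and shut, and the axes are right-handed (so a half turn about y gives the same grasp; the last joint's range is limited). The gripper opens to 91 mm and grips with 3 to 60 N. Pads are 32 mm wide; open, the fingers measure 118 mm over their backs; the gripper's body (76 mm by 178 mm) begins 60 mm behind the grasp point.
Start: joints at [1.238, 0.379, 1.734, -0, 1.028, -0.033], TCP at [0.207, 0.669, 0.214] pointing down, gripper open.
Joint ranges: [-2.77, 2.77], [-0.74, 2.19], [0, 2.66], [-1.06, 4.2], [0.31, 2.87], [-3.08, 3.08]. Speed limits (rad/s): [1.89, 1.89, 2.39, 3.14, 3.14, 3.14].

## Interface

Orientations are given as a rotation vector (axis times angle).
In Python, from bench import state, camera, camera_params, finish_job gives the robot as it stands.
- The arm moves only by the tool play_rows, never from a script. Its argument "moves" is a list that holds one entry, the list of rows, each a list of 7 numbers: the shift along the tool's x, y, z normalised to -1 to 1, where 1 is 600 mm, then the turn, a rotation vector about the tool's x, y, z normalised to -1 to 1, where 1 is 2 pi rad, then the gripper command: -1 is fully open, 1 is shut, values between are in proportion. In form: [[[x, y, z, rx, ry, rz, claw], ...]]. A call has exactly 5 rows; each row shifts and turns the commanded pose from where the row before left it, along the tool's axes as they then stand; what a row does not reach is not made up. A row lasts 1/12 s, in which the tool goes at most 41.7 mm and 7.16 degrees, less where a joint would pass 70% of its speed; a pose out of reach is approached as far as the arm can. A call with a number of a shift or a turn outside -1 to 1 is refused whole. A call with a gripper value outside its range is refused whole. The fingers move at their own pace and stop on an object; "force" is the grip in N (left out, the last holds). Time passes only in rows, so rows that do not move let the fingers close, or fill a call up. It gives the time, the measured TCP pose, the force and the opening at its end, in the units of the state.
- state(): the state, without advancing time (a new reading comes with each control period).
- camera(name): name is "scene" or "top"; returns the picture (400x640x3 uint8, blue, green, red); there is no depth.
- camera_params(name): a dict with "fov_y" (degrees; the focal length in pixels is half the picture's height over the tangent of half this angle, whatever the lens; pixels are square), "cx", "cy" (the principal point, pixels), "eye" and "orientation" of the camera in the world. Camera axes: x right, y down, z forward; pixel columns grow to the right and rows downward; lengths in m; the calibration is good to about 2 mm. A picture is of the moment at which its call begins. camera_params takes no time and is no camera call.
- finish_job(): hands the job in, once; it reports no verdict.
The state is a dict: "clock": time; "joint_pos": joint angles; "qvel": joint speeds; "tau": joint torques, N m; "eef_pos": TCP position; "tcp_rot": TCP orientation; "force": force on the tool from outside, world axes, zero at the start; "moment": the same for the moment, N m; "opening": finger opening in m.
Only numpy, scipy, OpenCV 4.12 (cv2) and the standard library are available. Lean on these libraries where they do the work, as an engineer would, in place of code of your own. Each camera call takes 0.05 s, during which the arm holds its last target.

## Task

Lift the top plate off the two dowel pins of the wax-injection die and lay it flat on the bench, handle up. Then take the dial depth gauge out of its wooden holder and gauge the cavity at the ringed spot: gauge upright, its foot flat on the die face and square across the cavity, the plunger tip inside the ring, pressed down only lightly. Finish while holding it so, and leave the mug, the violet block and the dish pattern alone.

Things in the scene. Friction and masses are not known exactly. Their poses are not given: they have to be found in the camera images.
- die: lower half of the die: aluminium block 160 x 110 mm (x, y) whose flat top, the die face, is 40 mm above the bench, on a steel base plate 180 x 126 x 9 mm; it does not move. Origin: on the bench under its centre; z up. Two 8 mm dowel pins, tapered at the top, stand 14 mm above the face at (66, 40) and (-66, -40) mm
- die_cavity (a point): centre of the cavity's mouth, on the die face; axes as the die's. The cavity is a lever-shaped pocket 100 mm long along x, 30 mm wide (42 mm at its middle), 14 mm deep with a flat floor; two 8 mm steel core pins stand in it at x = -37 and +37 mm, level with the face
- spot: ring scribed in black on the cavity floor round the spot to gauge: 14 mm outside, 12 mm inside diameter, somewhere along the cavity within 20 mm of its middle. Origin: the ring's centre, on the floor, 26 mm above the bench. It has no thickness
- cover: top plate of the die, aluminium, 160 x 110 x 12 mm (x, y, z), about 0.5 kg, at first seated on the die face with its two 9.6 mm through holes over the dowel pins; on its top a brass bush 4 mm high at x = +58 mm and four screw heads 5 mm high. Origin: centre of the plate's underside; z up, to the handle side
- cover_handle (a point): middle of the handle bar of the top plate: a steel bow, round bar 12 mm thick running along the plate's x, straight for 52 mm, legs 72 mm apart; its centre line is 36 mm above the plate's upper face (48 mm above the underside), 30 mm free under it
- holder: wooden holder of the gauge, base 76 x 104 x 10 mm, block 56 x 86 mm whose top is 44 mm above the bench, with an 18 mm hole 30 mm deep for the plunger; two strips 4 mm high flank the gauge's foot with 2 mm of play. It does not move. Origin: on the bench under its centre; z up
- gauge: dial depth gauge, 0.3 kg, upright in the holder. Origin: centre of its foot's underside, on the plunger's axis; z up. The grey flat-sided case is 22 mm (x) by 46 mm (y), from 20 to 74 mm above the origin, with a round dial on its -x side (standing out 4 mm); take it across the 46 mm. The plunger's top end stands 12 mm above the case and rises as the plunger goes in
- gauge_foot: steel foot bar of the gauge, fixed to it: 18 mm (x) by 70 mm (y) by 9 mm high. Origin: centre of its underside, the same as the gauge's, same axes
- gauge_plunger (a joint): how far the gauge's sprung plunger is pushed in, m: 0 = fully out, 24 mm below the foot's underside; 0.022 = end of travel. It stands at 0.010 when the foot is flat on the die face and the tip on the cavity floor. Spring: 1 N at 0, 2.2 N at 0.010
- gauge_tip (a point): ball tip of the gauge's plunger, 5 mm thick; on the gauge's z axis
- mug: spotted white mug, 82 x 114 x 91 mm. Origin: under its centre
- x_block: violet four-pointed wax block lying flat, 66 x 78 x 24 mm. Origin: under its centre
- dish_pattern: violet round wax dish pattern, 109 mm across, 22 mm high. Origin: under its centre. The bench from here to the robot (x 0.30 to 0.56, y 0.22 to 0.43 m) is clear, room enough for the top plate
Mind the look-alikes: they are no part of the job. Of the things that look like the gauge, the smaller one is meant.

How it is judged:
By the outcome, as a careful person would: the job done as asked, in the order asked, and still so for the second after the job is handed in, while the arm keeps its last pose, push and grip.
It also fails if it takes over 66 s, if anything falls off the work surface, if the arm or the gripper's body presses on something with over 40 N, if the wrist force passes 120 N, or if a joint passes its speed limit or range.

## Working session

There is one attempt and no reset: what is moved stays moved. The work goes in short steps, Python scripts to look and compute and a tool call to move; the robot and the scene stay as the last step left them, time stands still between calls to the robot, and variables do not carry over. Pictures are saved under pics/ and viewed, and the job is handed in when it is done.

Besides the shell and the picture viewer there is one more tool, called after "Emit:" as name([rows], argument=value, ...), one row to a line, values as JSON. play_rows: Moves the arm, as the interface text tells. Its arguments: {"type":"object","properties":{"moves":{"type":"array"},"force":{"type":"number"}},"required":["moves"]}

```bash
mkdir -p pics; ls; python3 - <<'E'
from bench import *
import cv2
print(state())
for n in("scene","top"):
    print(n,camera_params(n)); cv2.imwrite(f"pics/{n}0.png",camera(n))
E
```

```text
pics
{'clock': 0.0, 'joint_pos': array([ 1.23770857e+00,  3.79342917e-01,  1.73478156e+00,  5.14819846e-06,
        1.02851975e+00, -3.33204566e-02]), 'qvel': array([-5.04267973e-04,  8.52728556e-05,  1.50170964e-03, -2.29002283e-03,
       -7.15699554e-04,  4.83187953e-04]), 'tau': array([ 1.28806523e-04, -7.63758731e+01, -4.34350026e+01,  6.50604093e-02,
        4.25735442e-02, -1.03716495e-04]), 'eef_pos': array([0.20659668, 0.66840285, 0.21333378]), 'tcp_rot': array([-1.55899561,  0.23546716, -0.23515843]), 'force': array([ 0.29137174, -0.50454987,  0.13801165]), 'moment': array([-0.04978796, -0.02023763,  0.01185558]), 'opening': 0.09124472145801982}
scene {'fov_y': 43.12572809363148, 'cx': 317.3426840177532, 'cy': 201.6991065078097, 'eye': array([-0.18232563, -0.52969924,  1.16921033]), 'orientation': array([-2.26441635,  1.03752806, -0.38213106])}
top {'fov_y': 44.51863673190071, 'cx': 323.4951024621147, 'cy': 191.03672790127465, 'eye': array([0.45223958, 0.07652048, 1.40276804]), 'orientation': array([-2.20792214,  2.20149583, -0.06669325])}
```

View pics/scene0.png

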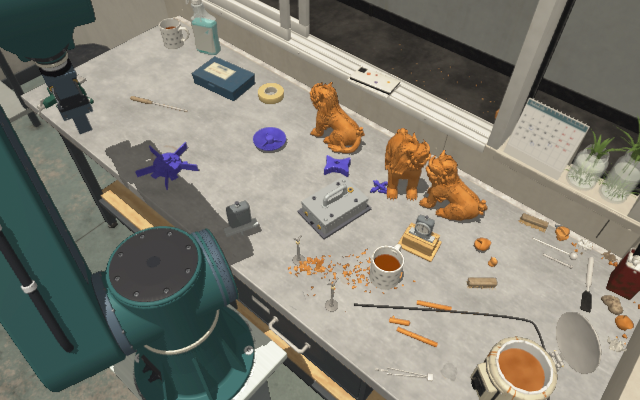

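View pics/top0.png

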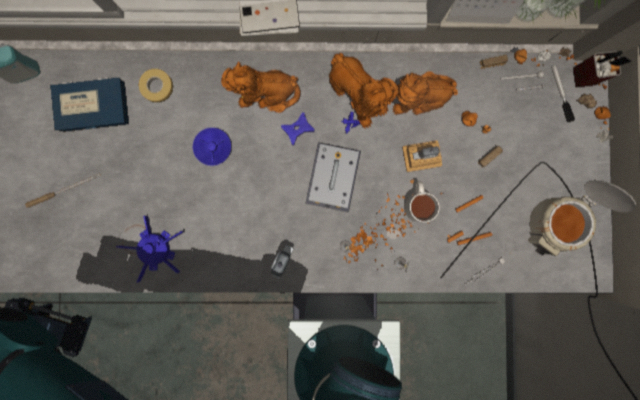

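Candidates for the gauge: the dial instrument in the wooden holder (top 423,155; scene 425,230) and a larger grey one standing near the bench edge (top 283,258; scene 238,212). Candidates for the plate: only the aluminium die with the bow handle (top 333,175). I'll check both in close crops.

```bash
cat > h.py <<'E'
import numpy as np, cv2
from scipy.spatial.transform import Rotation as R
from bench import *
def cam(n):
    p=camera_params(n); f=200/np.tan(np.radians(p['fov_y']/2))
    return p['eye'],R.from_rotvec(p['orientation']).as_matrix(),f,p['cx'],p['cy']
def ray(n,u,v):
    e,M,f,cx,cy=cam(n); d=M@np.array([(u-cx)/f,(v-cy)/f,1]); return e,d/np.linalg.norm(d)
def onz(n,u,v,z):
    e,d=ray(n,u,v); return e+d*(z-e[2])/d[2]
def proj(n,P):
    e,M,f,cx,cy=cam(n); q=(np.atleast_2d(P)-e)@M; return np.c_[q[:,0]/q[:,2]*f+cx,q[:,1]/q[:,2]*f+cy]
def tri(a,b):
    A=[];B=[]
    e1,d1=ray(*a);e2,d2=ray(*b)
    s=np.linalg.lstsq(np.c_[d1,-d2],e2-e1,rcond=None)[0]
    p,q=e1+s[0]*d1,e2+s[1]*d2; return (p+q)/2,np.linalg.norm(p-q)
def crop(img,u,v,w,h,s,name):
    c=img[v:v+h,u:u+w]; cv2.imwrite(name,cv2.resize(c,None,fx=s,fy=s,interpolation=cv2.INTER_CUBIC))
E
python3 - <<'E'
from h import *
t=cv2.imread('pics/top0.png');s=cv2.imread('pics/scene0.png')
crop(t,295,130,160,90,5,'pics/ct.png')
crop(s,290,170,160,100,5,'pics/cs.png')
E
```

```text
(no output)
```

View pics/ct.png

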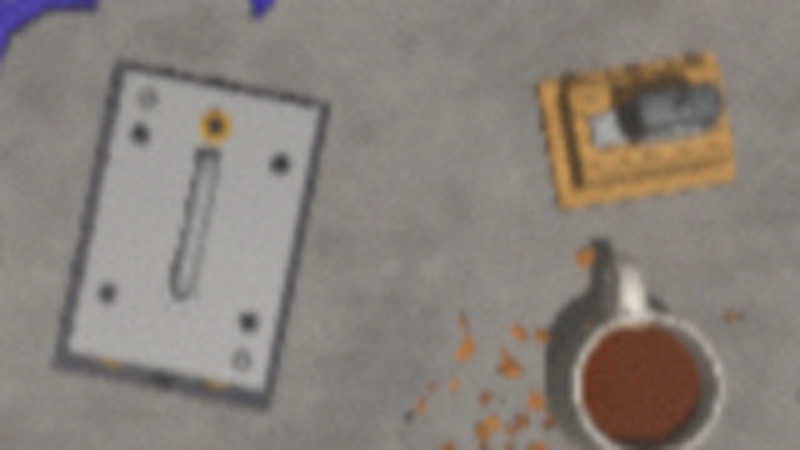

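View pics/cs.png

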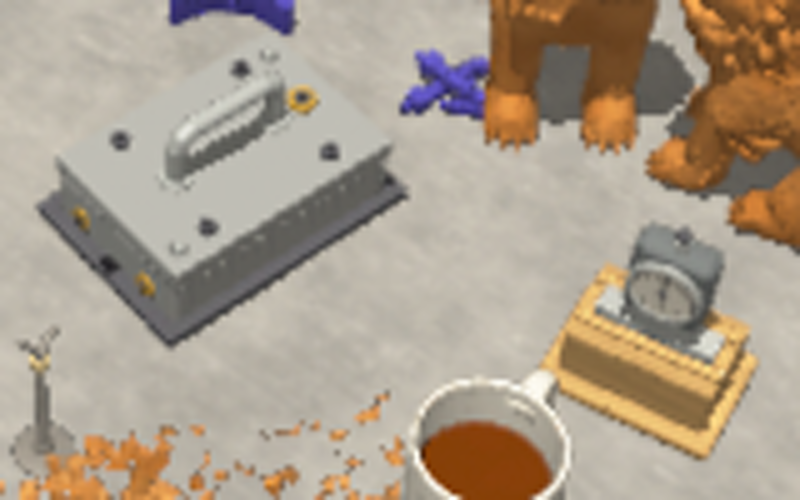

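```bash
python3 - <<'E'
from h import *
t=cv2.imread('pics/top0.png');s=cv2.imread('pics/scene0.png')
g=t.max(2); 
m=np.zeros_like(g); m[130:225,300:365]=((g>158)[130:225,300:365])*255
m=cv2.morphologyEx(m,cv2.MORPH_OPEN,np.ones((3,3)));m=cv2.morphologyEx(m,cv2.MORPH_CLOSE,np.ones((9,9)))
c=max(cv2.findContours(m,0,1)[0],key=cv2.contourArea).reshape(-1,2)
P=np.array([onz('top',u,v,.052)[:2] for u,v in c]).astype(np.float32)
r=cv2.minAreaRect(P*1000);print(cv2.contourArea(c),r)
v=t.copy(); v[m>0]=(0,0,255)
crop(v,295,130,160,90,5,'pics/m.png')
# by-eye crop points
f=lambda x,y:(295+x/5-.4,130+y/5-.4)
fs=lambda x,y:(290+x/5-.4,170+y/5-.4)
for nm,a,z in(('bush',(216,126),.056),('pin+',(148,98),.056),('pin-',(241,360),.056),('h1',(207,152),.1-.006),('h2',(182,298),.094),('s1',(140,134),.057),('s2',(281,164),.057),('s3',(107,293),.057),('s4',(248,322),.057)):
    print(nm,onz('top',*f(*a),z).round(4))
for nm,a,b in(('pin-',(241,360),(181,248)),('pin+',(148,98),(270,56)),('bush',(216,126),(302,98)),('gaugetop',(686,85),(684,236)),('gtA',(655,130),(0,0))):
    print(nm,tri(('top',)+f(*a),('scene',)+fs(*b)))
E
```

```text
1840.5 ((557.012939453125, 30.454174041748047), (104.74440002441406, 153.78121948242188), 78.70560455322266)
bush [0.6155 0.0183 0.056 ]
pin+ [0.6309 0.0561 0.056 ]
pin- [0.4859 0.0044 0.056 ]
h1 [0.5968 0.0248 0.094 ]
h2 [0.5181 0.0381 0.094 ]
s1 [0.6108 0.0605 0.057 ]
s2 [ 0.5944 -0.0176  0.057 ]
s3 [0.5226 0.0784 0.057 ]
s4 [0.5069 0.0006 0.057 ]
pin- (array([0.48654337, 0.00373493, 0.05722361]), np.float64(0.0019617170438753946))
pin+ (array([0.63113917, 0.05575828, 0.05672561]), np.float64(0.0008618606905333111))
bush (array([0.61486406, 0.01860024, 0.06119996]), np.float64(7.15043182754924e-05))
gaugetop (array([ 0.62825889, -0.22471136,  0.12376029]), np.float64(0.005661254455340635))
gtA (array([ 0.45830855, -0.07275769,  0.40391277]), np.float64(0.2664551139350853))
```

View pics/m.png

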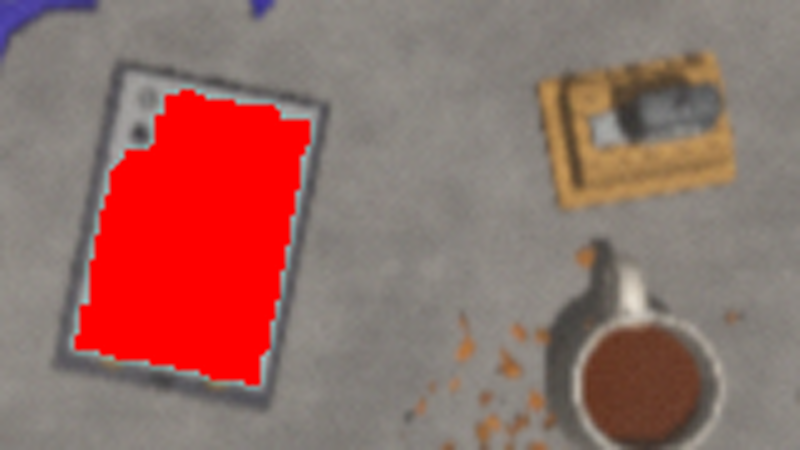

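The crops show the die with its bow handle (top crop 195,225). The instrument in the wooden holder has its dial facing the robot (scene crop 660,290). That is the gauge I want, because the other grey one has no holder and looks bigger. Next I'll measure the holder, the gauge and the clear area.

```bash
python3 - <<'E'
from h import *
t=cv2.imread('pics/top0.png');s=cv2.imread('pics/scene0.png')
f=lambda x,y:(295+x/5-.4,130+y/5-.4)
fs=lambda x,y:(290+x/5-.4,170+y/5-.4)
hc=[(540,82),(715,54),(735,175),(563,208)]
P=np.array([onz('top',*f(*a),.010) for a in hc]);print(P.round(4),P.mean(0).round(4))
for i in range(4): d=P[(i+1)%4]-P[i];print(np.linalg.norm(d).round(4),np.degrees(np.arctan2(d[1],d[0])).round(1))
# orange wood mask
def mask(img,lo,hi,roi):
    h=cv2.cvtColor(img,cv2.COLOR_BGR2HSV);m=cv2.inRange(h,lo,hi);o=np.zeros_like(m);x,y,w,hh=roi;o[y:y+hh,x:x+w]=m[y:y+hh,x:x+w];return o
m=mask(t,(8,80,90),(30,255,255),(400,138,45,36));c=np.vstack(cv2.findContours(m,0,1)[0]).reshape(-1,2)
Q=np.array([onz('top',u,v,.010)[:2] for u,v in c],np.float32)*1000
print('base rect',cv2.minAreaRect(Q))
# foot ends in scene at z=.053 and gauge dial centre/ plunger top
for nm,a,z in(('footL',(607,302),.053),('footR',(712,345),.053),('holder near corner',(703,457),0),('holder right corner',(757,360),.01),('dial',(664,293),.091)):
    print(nm,onz('scene',*fs(*a),z).round(4))
for n,u,v in(('big top-ish',283,258),('star',155,245),('dish',212,147),('edge',200,292),('mug',423,207),('xblk',298,128)): print(n,onz('top',u,v,0).round(3))
T=state();print(R.from_rotvec(T['tcp_rot']).as_matrix().round(3))
crop(s,215,190,60,50,8,'pics/big.png')
E
```

```text
[[ 0.6473 -0.1698  0.01  ]
 [ 0.6639 -0.2709  0.01  ]
 [ 0.5941 -0.2818  0.01  ]
 [ 0.5747 -0.1827  0.01  ]] [ 0.62   -0.2263  0.01  ]
0.1024 -80.6
0.0707 -171.1
0.101 101.1
0.0737 10.0
base rect ((619.472900390625, -225.844482421875), (76.23758697509766, 106.0929946899414), 9.736903190612793)
footL [ 0.6141 -0.1952  0.053 ]
footR [ 0.6273 -0.2543  0.053 ]
holder near corner [ 0.5985 -0.2781  0.    ]
holder right corner [ 0.6662 -0.2683  0.01  ]
dial [ 0.6118 -0.2261  0.091 ]
big top-ish [0.326 0.172 0.   ]
star [0.362 0.536 0.   ]
dish [0.643 0.378 0.   ]
edge [0.23  0.407 0.   ]
mug [ 0.472 -0.23   0.   ]
xblk [0.7   0.131 0.   ]
[[ 0.955 -0.     0.295]
 [-0.295 -0.001  0.955]
 [-0.    -1.    -0.001]]
```

View pics/big.png

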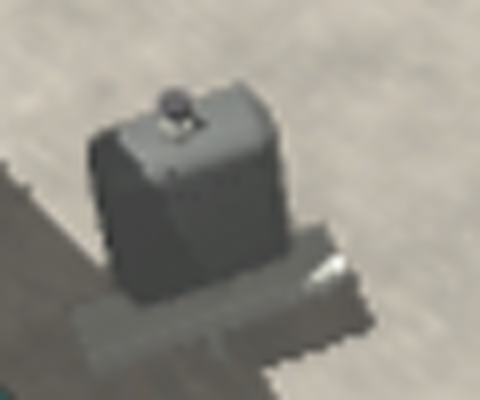

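The second one (larger case, 8x crop) stands in the shadow with no holder, so it is the look-alike. Measured poses:
- **Die:** centre (0.5585, 0.030), yaw −11.5°. The pin spacing came out at 153.9 mm against 154.3 mm, so the measurement is good.
- **Holder:** (0.6195, −0.226), yaw +9.8°, base 76x106 mm, also good.

Moving to above the handle.

```bash
cat > plan.py <<'E'
import sys
from h import *
# usage: x y z yaw n
def plan(x,y,z,yaw,n):
    T=state();M=R.from_rotvec(T['tcp_rot']).as_matrix()
    y0=np.degrees(np.arctan2(M[1,0],M[0,0]));dy=(yaw-y0+180)%360-180
    d=np.array([x,y,z])-T['eef_pos']
    print('pos',T['eef_pos'].round(4),'yaw',y0.round(2),'tilt',np.degrees(np.arccos(-M[2,1])).round(2),'d',d.round(4),'dyaw',dy.round(2),'t',round(T['clock'],2),'F',T['force'].round(1),'open',round(T['opening'],4))
    Rt=lambda a:np.array([[np.cos(np.radians(a)),0,np.sin(np.radians(a))],[np.sin(np.radians(a)),0,-np.cos(np.radians(a))],[0,-1,0]])
    Z=lambda a:R.from_euler('z',a,degrees=True).as_matrix()
    for k in range(n):
        s=(Z(dy*k/n)@M).T@(d/n)/.6
        print([round(float(q),4) for q in s]+[0,round(-dy/n/360,4),0])
if __name__=='__main__':
    a=list(map(float,sys.argv[1:]));plan(*a[:4],int(a[4]))
E
python3 plan.py .5585 .0303 .18 -11.5 20
```

```text
pos [0.2066 0.6685 0.2134] yaw -17.18 tilt 0.05 d [ 0.3519 -0.6382 -0.0334] dyaw 5.68 t 0.1 F [-0.1  0.1  0.2] open 0.091
[0.0437, 0.0028, -0.0421, 0, np.float64(-0.0008), 0]
[0.0435, 0.0028, -0.0424, 0, np.float64(-0.0008), 0]
[0.0433, 0.0028, -0.0426, 0, np.float64(-0.0008), 0]
[0.0431, 0.0028, -0.0428, 0, np.float64(-0.0008), 0]
[0.0429, 0.0028, -0.043, 0, np.float64(-0.0008), 0]
[0.0427, 0.0028, -0.0432, 0, np.float64(-0.0008), 0]
[0.0424, 0.0028, -0.0434, 0, np.float64(-0.0008), 0]
[0.0422, 0.0028, -0.0436, 0, np.float64(-0.0008), 0]
[0.042, 0.0028, -0.0438, 0, np.float64(-0.0008), 0]
[0.0418, 0.0028, -0.0441, 0, np.float64(-0.0008), 0]
[0.0416, 0.0028, -0.0443, 0, np.float64(-0.0008), 0]
[0.0414, 0.0028, -0.0445, 0, np.float64(-0.0008), 0]
[0.0411, 0.0028, -0.0447, 0, np.float64(-0.0008), 0]
[0.0409, 0.0028, -0.0449, 0, np.float64(-0.0008), 0]
[0.0407, 0.0028, -0.0451, 0, np.float64(-0.0008), 0]
[0.0405, 0.0028, -0.0453, 0, np.float64(-0.0008), 0]
[0.0402, 0.0028, -0.0455, 0, np.float64(-0.0008), 0]
[0.04, 0.0028, -0.0457, 0, np.float64(-0.0008), 0]
[0.0398, 0.0028, -0.0459, 0, np.float64(-0.0008), 0]
[0.0396, 0.0028, -0.0461, 0, np.float64(-0.0008), 0]
```

Emit:
play_rows([
  [[0.043,0,-0.043,0,0,0,-1],[0.043,0,-0.043,0,0,0,-1],[0.043,0,-0.043,0,0,0,-1],[0.043,0,-0.043,0,0,0,-1],[0.043,0,-0.043,0,0,0,-1]],
], force=40)

```text
clock: 0.52
eef_pos: [0.2922, 0.5057, 0.2136]
tcp_rot: [-1.558, 0.235, -0.235]
force: [0.7, -0.1, 1.1]
opening: 0.0912
```

Emit:
play_rows([
  [[0.043,0,-0.043,0,0,0,-1],[0.043,0,-0.043,0,0,0,-1],[0.043,0,-0.043,0,0,0,-1],[0.043,0,-0.043,0,0,0,-1],[0.043,0,-0.043,0,0,0,-1]],
])

```text
clock: 0.93
eef_pos: [0.3773, 0.3444, 0.2138]
tcp_rot: [-1.558, 0.235, -0.235]
force: [1.0, 0.8, 0.2]
opening: 0.0913
```

Emit:
play_rows([
  [[0.043,0,-0.043,0,0,0,-1],[0.043,0,-0.043,0,0,0,-1],[0.043,0,-0.043,0,0,0,-1],[0.04,0,-0.043,0,0,0,-1],[0.03,0,-0.04,0,-0.015,0,-1]],
])

```text
clock: 1.35
eef_pos: [0.4544, 0.1874, 0.214]
tcp_rot: [-1.565, 0.163, -0.163]
force: [0.9, 0.3, -0.3]
opening: 0.0913
```

```bash
python3 plan.py .5585 .0303 .18 -11.5 5
```

```text
pos [0.4544 0.1874 0.214 ] yaw -11.89 tilt 0.01 d [ 0.1041 -0.1571 -0.034 ] dyaw 0.39 t 1.35 F [ 0.9  0.3 -0.3] open 0.0913
[0.0448, 0.0113, -0.0441, 0, np.float64(-0.0002), 0]
[0.0447, 0.0113, -0.0441, 0, np.float64(-0.0002), 0]
[0.0446, 0.0113, -0.0442, 0, np.float64(-0.0002), 0]
[0.0446, 0.0113, -0.0443, 0, np.float64(-0.0002), 0]
[0.0445, 0.0113, -0.0443, 0, np.float64(-0.0002), 0]
```

Emit:
play_rows([
  [[0.045,0.011,-0.044,0,-0.001,0,-1],[0.045,0.011,-0.044,0,0,0,-1],[0.045,0.011,-0.044,0,0,0,-1],[0.045,0.011,-0.044,0,0,0,-1],[0.03,0.011,-0.03,0,0,0,-1]],
])

```text
clock: 1.77
eef_pos: [0.5537, 0.0405, 0.1806]
tcp_rot: [-1.565, 0.157, -0.158]
force: [-0.6, 1.3, -0.2]
opening: 0.0917
```

Emit:
play_rows([
  [[0,0,0,0,0,0,-1],[0,0,0,0,0,0,-1],[0,0,0,0,0,0,-1],[0,0,0,0,0,0,-1],[0,0,0,0,0,0,-1]],
])

```text
clock: 2.18
eef_pos: [0.552, 0.044, 0.1812]
tcp_rot: [-1.565, 0.155, -0.156]
force: [-0.9, 0.1, 0.2]
opening: 0.0915
```

```bash
python3 plan.py .5585 .0303 .069 -11.5 5; python3 -c "
from h import *
a,b=camera('top'),camera('scene')
crop(a,270,120,160,100,5,'pics/t1.png');crop(b,270,140,160,110,5,'pics/s1.png')"
```

```text
pos [0.552  0.044  0.1812] yaw -11.35 tilt 0.02 d [ 0.0065 -0.0137 -0.1122] dyaw -0.15 t 2.18 F [-0.9  0.1  0.2] open 0.0915
[0.003, 0.0374, -0.004, 0, np.float64(0.0001), 0]
[0.003, 0.0374, -0.004, 0, np.float64(0.0001), 0]
[0.003, 0.0374, -0.004, 0, np.float64(0.0001), 0]
[0.003, 0.0374, -0.004, 0, np.float64(0.0001), 0]
[0.003, 0.0374, -0.004, 0, np.float64(0.0001), 0]
```

View pics/s1.png

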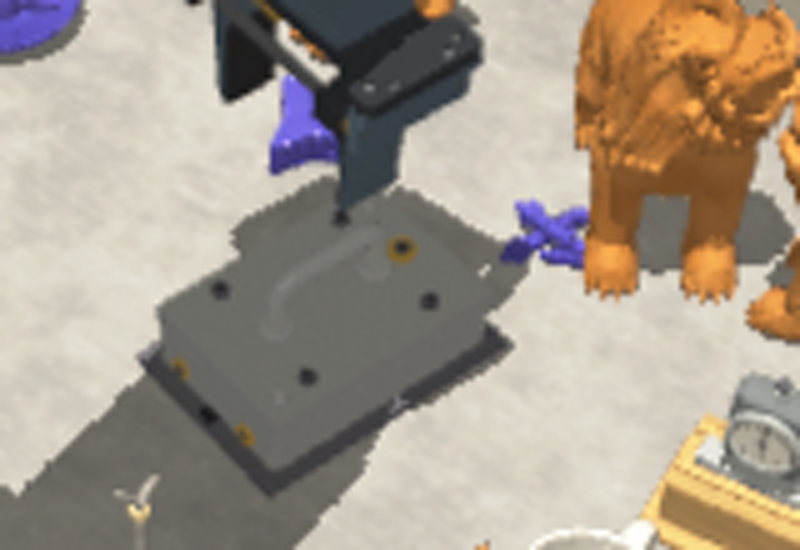

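The gripper is above the handle with its fingers on either side (scene crop 330,250). Correcting sideways, then descending.

Emit:
play_rows([
  [[0.008,0.02,-0.01,0,0,0,-1],[0.007,0.04,-0.01,0,0,0,-1],[0,0.05,0,0,0,0,-1],[0,0.05,0,0,0,0,-1],[0,0.027,0,0,0,0,-1]],
])

```text
clock: 2.7
eef_pos: [0.5572, 0.0292, 0.0651]
tcp_rot: [-1.565, 0.159, -0.154]
force: [-0.3, -0.1, 0.5]
opening: 0.0914
```

Emit:
play_rows([
  [[0,0,0,0,0,0,-1],[0,0,0,0,0,0,-1],[0,0,0,0,0,0,-1],[0,0,0,0,0,0,-1],[0,0,0,0,0,0,-1]],
])

```text
clock: 3.12
eef_pos: [0.5597, 0.0296, 0.07]
tcp_rot: [-1.565, 0.155, -0.158]
force: [0.4, 0.3, 0.5]
opening: 0.0914
```

```bash
python3 plan.py .5585 .0303 .069 -11.5 1; python3 -c "
from h import *
a,b=camera('top'),camera('scene')
crop(a,270,120,160,100,5,'pics/t2.png');crop(b,270,140,160,110,5,'pics/s2.png')"
```

```text
pos [0.5597 0.0296 0.07  ] yaw -11.41 tilt 0.13 d [-0.0012  0.0007 -0.001 ] dyaw -0.09 t 3.12 F [0.4 0.3 0.5] open 0.0914
[-0.0022, 0.0017, 0.0008, 0, np.float64(0.0002), 0]
```

View pics/s2.png

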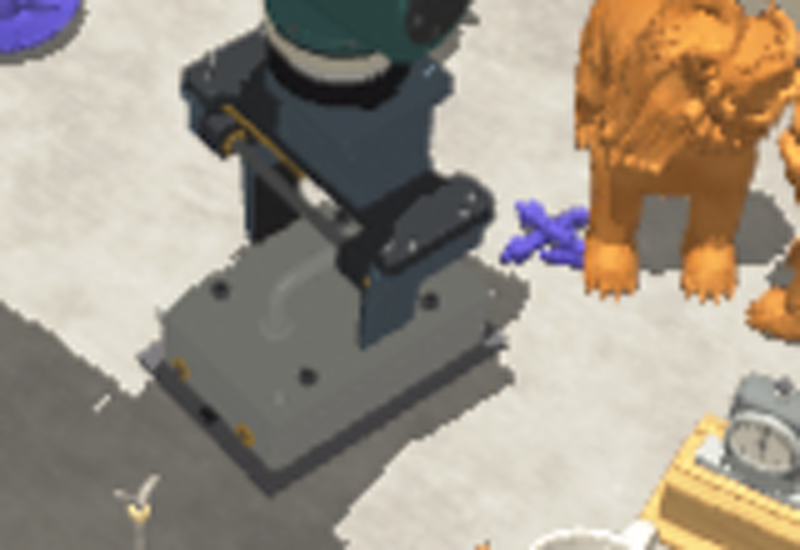

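The fingers straddle the bar (scene crop 330,260), clear of the plate. Closing, with a moderate grip at first.

Emit:
play_rows([
  [[0,0,0,0,0,0,1],[0,0,0,0,0,0,1],[0,0,0,0,0,0,1],[0,0,0,0,0,0,1],[0,0,0,0,0,0,1]],
], force=15)

```text
clock: 3.63
eef_pos: [0.5588, 0.0295, 0.0687]
tcp_rot: [-1.565, 0.156, -0.156]
force: [-0.4, 0.4, 0.2]
opening: 0.0609
```

Emit:
play_rows([
  [[0,0,0,0,0,0,1],[0,0,0,0,0,0,1],[0,0,0,0,0,0,1],[0,0,0,0,0,0,1],[0,0,0,0,0,0,1]],
])

```text
clock: 4.05
eef_pos: [0.5588, 0.0295, 0.0687]
tcp_rot: [-1.565, 0.157, -0.156]
force: [-0.4, -0.0, 0.2]
opening: 0.0272
```

```bash
python3 plan.py .5585 .0303 .069 -11.5 1
```

```text
pos [0.5588 0.0295 0.0687] yaw -11.42 tilt 0.0 d [-0.0003  0.0008  0.0003] dyaw -0.08 t 4.05 F [-0.4 -0.   0.2] open 0.0272
[-0.0008, -0.0005, 0.0012, 0, np.float64(0.0002), 0]
```

Emit:
play_rows([
  [[0,0,0,0,0,0,1],[0,0,0,0,0,0,1],[0,0,0,0,0,0,1],[0,0,0,0,0,0,1],[0,0,0,0,0,0,1]],
])

```text
clock: 4.47
eef_pos: [0.559, 0.0301, 0.0689]
tcp_rot: [-1.564, 0.156, -0.157]
force: [0.8, 6.9, 1.3]
opening: 0.0118
```

```bash
python3 plan.py .5585 .0303 .069 -11.5 1
```

```text
pos [0.559  0.0301 0.0689] yaw -11.43 tilt 0.04 d [-0.0005  0.0002  0.0001] dyaw -0.07 t 4.47 F [0.8 6.9 1.3] open 0.0118
[-0.0009, -0.0002, 0.0002, 0, np.float64(0.0002), 0]
```

The bar is gripped (11.8 mm). There is a 7 N side force, so I'll ease about 1 mm toward +y and tighten.

Emit:
play_rows([
  [[0,0,0.001,0,0,0,1],[0,0,0,0,0,0,1],[0,0,0,0,0,0,1],[0,0,0,0,0,0,1],[0,0,0,0,0,0,1]],
], force=50)

```text
clock: 4.88
eef_pos: [0.559, 0.0303, 0.0687]
tcp_rot: [-1.565, 0.156, -0.157]
force: [0.6, 5.6, -1.4]
opening: 0.0108
```

Emit:
play_rows([
  [[0,0,0.002,0,0,0,1],[0,0,0,0,0,0,1],[0,-0.005,0,0,0,0,1],[0,-0.005,0,0,0,0,1],[0,-0.005,0,0,0,0,1]],
])

```text
clock: 5.3
eef_pos: [0.5589, 0.0313, 0.0778]
tcp_rot: [-1.565, 0.157, -0.156]
force: [0.7, 0.0, -5.8]
opening: 0.0109
```

```bash
python3 plan.py .559 .031 .13 -11.5 5
```

```text
pos [0.5589 0.0313 0.0778] yaw -11.42 tilt 0.04 d [ 0.0001 -0.0003  0.0522] dyaw -0.08 t 5.3 F [ 0.7  0.  -5.8] open 0.0109
[0.0, -0.0174, -0.0001, 0, np.float64(0.0), 0]
[0.0, -0.0174, -0.0001, 0, np.float64(0.0), 0]
[0.0, -0.0174, -0.0001, 0, np.float64(0.0), 0]
[0.0, -0.0174, -0.0001, 0, np.float64(0.0), 0]
[0.0, -0.0174, -0.0001, 0, np.float64(0.0), 0]
```

Emit:
play_rows([
  [[0,-0.01,0,0,0,0,1],[0,-0.015,0,0,0,0,1],[0,-0.025,0,0,0,0,1],[0,-0.03,0,0,0,0,1],[0,-0.02,0,0,0,0,1]],
])

```text
clock: 5.72
eef_pos: [0.5597, 0.0313, 0.1398]
tcp_rot: [-1.565, 0.155, -0.158]
force: [1.5, -0.2, -4.5]
opening: 0.0109
```

```bash
python3 plan.py .455 .325 .13 -11.5 10;python3 -c "
from h import *
b=camera('scene')
crop(b,250,130,200,140,4,'pics/s3.png')"
```

```text
pos [0.5597 0.0313 0.1398] yaw -11.42 tilt 0.08 d [-0.1047  0.2937 -0.0098] dyaw -0.08 t 5.72 F [ 1.5 -0.2 -4.5] open 0.0109
[-0.0268, 0.0016, 0.0445, 0, np.float64(0.0), 0]
[-0.0268, 0.0016, 0.0445, 0, np.float64(0.0), 0]
[-0.0268, 0.0016, 0.0445, 0, np.float64(0.0), 0]
[-0.0268, 0.0016, 0.0445, 0, np.float64(0.0), 0]
[-0.0268, 0.0016, 0.0445, 0, np.float64(0.0), 0]
[-0.0268, 0.0016, 0.0445, 0, np.float64(0.0), 0]
[-0.0268, 0.0016, 0.0445, 0, np.float64(0.0), 0]
[-0.0268, 0.0016, 0.0445, 0, np.float64(0.0), 0]
[-0.0268, 0.0016, 0.0445, 0, np.float64(0.0), 0]
[-0.0269, 0.0016, 0.0445, 0, np.float64(0.0), 0]
```

View pics/s3.png

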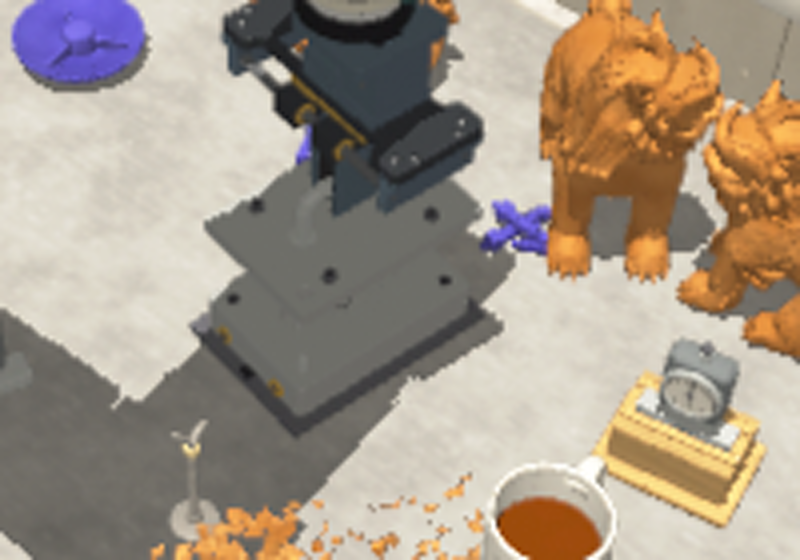

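The plate hangs level, well clear of the pins (crop 340,240). Carrying it over.

Emit:
play_rows([
  [[-0.015,0,0.025,0,0,0,1],[-0.027,0,0.044,0,0,0,1],[-0.027,0,0.044,0,0,0,1],[-0.027,0,0.044,0,0,0,1],[-0.027,0,0.044,0,0,0,1]],
])

```text
clock: 6.18
eef_pos: [0.51, 0.1652, 0.1378]
tcp_rot: [-1.565, 0.157, -0.157]
force: [-0.1, -0.0, -4.4]
opening: 0.0109
```

Emit:
play_rows([
  [[-0.027,0,0.044,0,0,0,1],[-0.027,0,0.044,0,0,0,1],[-0.027,0,0.044,0,0,0,1],[-0.027,0,0.044,0,0,0,1],[-0.027,0,0.044,0,0,0,1]],
])

```text
clock: 6.6
eef_pos: [0.4566, 0.3109, 0.1378]
tcp_rot: [-1.565, 0.156, -0.157]
force: [0.9, 0.3, -5.4]
opening: 0.0108
```

Emit:
play_rows([
  [[-0.01,0,0.025,0,0,0,1],[0,0.05,0,0,0,0,1],[0,0.04,0,0,0,0,1],[0,0,0,0,0,0,1],[0,0,0,0,0,0,1]],
])

```text
clock: 7.02
eef_pos: [0.4538, 0.3249, 0.0831]
tcp_rot: [-1.567, 0.158, -0.155]
force: [-0.8, 0.0, -4.4]
opening: 0.0109
```

```bash
python3 plan.py .455 .325 .029 -11.5 5;python3 -c "
from h import *
b=camera('top')
crop(b,130,90,200,140,4,'pics/t3.png')"
```

```text
pos [0.4538 0.3249 0.0831] yaw -11.41 tilt 0.15 d [ 0.0012  0.0001 -0.0541] dyaw -0.09 t 7.02 F [-0.8  0.  -4.4] open 0.0109
[0.0004, 0.018, 0.0001, 0, np.float64(0.0), 0]
[0.0004, 0.018, 0.0001, 0, np.float64(0.0), 0]
[0.0004, 0.018, 0.0001, 0, np.float64(0.0), 0]
[0.0004, 0.018, 0.0001, 0, np.float64(0.0), 0]
[0.0004, 0.018, 0.0001, 0, np.float64(0.0), 0]
```

View pics/t3.png

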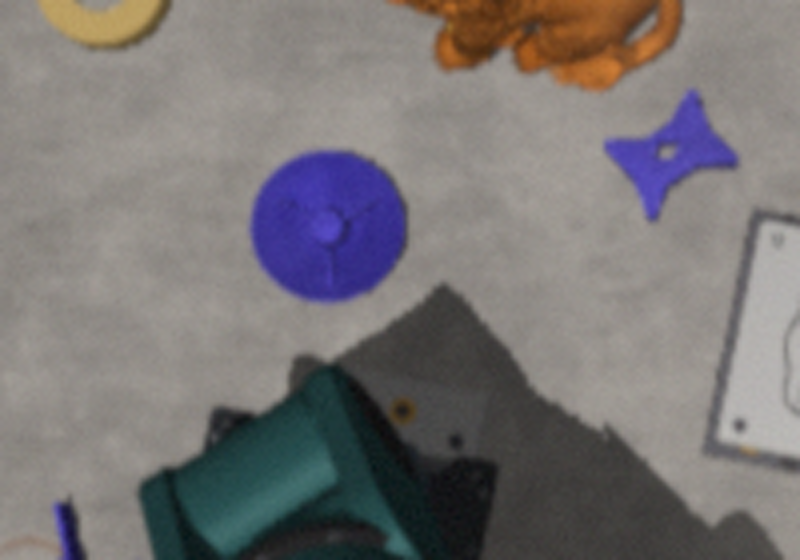

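The plate is over clear bench, short of the dish (crop 330,225). Lowering it.

Emit:
play_rows([
  [[0,0.03,0,0,0,0,1],[0,0.03,0,0,0,0,1],[0,0.015,0,0,0,0,1],[0,0.004,0,0,0,0,1],[0,0.003,0,0,0,0,1]],
])

```text
clock: 7.48
eef_pos: [0.455, 0.3256, 0.0352]
tcp_rot: [-1.565, 0.156, -0.157]
force: [0.1, 0.3, -5.6]
opening: 0.011
```

Emit:
play_rows([
  [[0,0.002,0,0,0,0,1],[0,0.002,0,0,0,0,1],[0,0.001,0,0,0,0,1],[0,0,0,0,0,0,1],[0,0,0,0,0,0,1]],
])

```text
clock: 7.9
eef_pos: [0.4547, 0.3255, 0.0318]
tcp_rot: [-1.565, 0.156, -0.157]
force: [0.1, -0.1, -5.4]
opening: 0.011
```

```bash
python3 plan.py .455 .325 .029 -11.5 1
```

```text
pos [0.4547 0.3255 0.0318] yaw -11.42 tilt 0.02 d [ 0.0003 -0.0005 -0.0028] dyaw -0.08 t 7.9 F [ 0.1 -0.1 -5.4] open 0.011
[0.0007, 0.0047, -0.0008, 0, np.float64(0.0002), 0]
```

Emit:
play_rows([
  [[0,0.002,0,0,0,0,1],[0,0.002,0,0,0,0,1],[0,0.001,0,0,0,0,1],[0,0,0,0,0,0,1],[0,0,0,0,0,0,1]],
])

```text
clock: 8.32
eef_pos: [0.4546, 0.3254, 0.0287]
tcp_rot: [-1.565, 0.156, -0.156]
force: [-1.8, -2.6, 2.4]
opening: 0.0107
```

Contact: the force has changed sign at the expected height. Opening.

Emit:
play_rows([
  [[0,0,0,0,0,0,-0.4],[0,0,0,0,0,0,-0.4],[0,0,0,0,0,0,-0.4],[0,0,0,0,0,0,-0.4],[0,0,0,0,0,0,-0.4]],
])

```text
clock: 8.73
eef_pos: [0.4547, 0.3255, 0.0286]
tcp_rot: [-1.565, 0.156, -0.157]
force: [0.1, 0.1, 0.2]
opening: 0.0414
```

Emit:
play_rows([
  [[0,-0.03,0,0,0,0,-1],[0,-0.06,0,0,0,0,-1],[0,-0.065,0,0,0,0,-1],[0,-0.065,0,0,0,0,-1],[0,-0.05,0,0,0,0,-1]],
])

```text
clock: 9.15
eef_pos: [0.4549, 0.3257, 0.1936]
tcp_rot: [-1.564, 0.155, -0.158]
force: [0.7, -0.2, -0.2]
opening: 0.0746
```

```bash
python3 plan.py .6195 -.226 .2 9.8 20 | head -3
```

```text
pos [0.4549 0.3257 0.1936] yaw -11.42 tilt 0.11 d [ 0.1646 -0.5517  0.0064] dyaw 21.22 t 9.15 F [ 0.7 -0.2 -0.2] open 0.0746
[0.0225, -0.0006, -0.0423, 0, np.float64(-0.0029), 0]
[0.0218, -0.0006, -0.0428, 0, np.float64(-0.0029), 0]
```

Emit:
play_rows([
  [[0.02,0,-0.035,0,0,0,-1],[0.03,0,-0.056,0,0,0,-1],[0.03,0,-0.056,0,0,0,-1],[0.03,0,-0.056,0,0,0,-1],[0.03,0,-0.056,0,0,0,-1]],
])

```text
clock: 9.57
eef_pos: [0.5063, 0.1549, 0.1908]
tcp_rot: [-1.565, 0.156, -0.156]
force: [0.5, -0.1, -0.4]
opening: 0.0915
```

Emit:
play_rows([
  [[0.03,0,-0.056,0,0,0,-1],[0.03,0,-0.056,0,0,0,-1],[0.03,0,-0.056,0,0,0,-1],[0.03,0,-0.056,0,0,0,-1],[0.03,0,-0.056,0,0,0,-1]],
])

```text
clock: 9.98
eef_pos: [0.5613, -0.028, 0.1907]
tcp_rot: [-1.565, 0.156, -0.157]
force: [0.3, 0.7, 0.5]
opening: 0.0912
```

Emit:
play_rows([
  [[0.03,0,-0.056,0,0,0,-1],[0.03,0,-0.056,0,0,0,-1],[0.03,0,-0.056,0,0,0,-1],[0.03,0,-0.056,0,0,0,-1],[0.02,0,-0.036,0,-0.018,0,-1]],
])

```text
clock: 10.4
eef_pos: [0.6131, -0.1987, 0.1906]
tcp_rot: [-1.57, 0.069, -0.071]
force: [0.0, 0.7, 0.0]
opening: 0.0913
```

Emit:
play_rows([
  [[0,0,0,0,-0.018,0,-1],[0,0,0,0,-0.015,0,-1],[0,0,0,0,-0.008,0,-1],[0,0,0,0,0,0,-1],[0,0,0,0,0,0,-1]],
])

```text
clock: 10.82
eef_pos: [0.6125, -0.1955, 0.1905]
tcp_rot: [-1.567, -0.133, 0.133]
force: [-0.5, 0.2, 1.2]
opening: 0.0912
```

```bash
python3 plan.py .6195 -.226 .072 9.8 1; python3 -c "
from h import *
a,b=camera('top'),camera('scene')
cv2.imwrite('pics/topB.png',a);cv2.imwrite('pics/sceneB.png',b)
crop(a,300,130,150,100,5,'pics/t4.png');crop(b,270,160,160,110,5,'pics/s4.png')"
```

```text
pos [ 0.6125 -0.1955  0.1905] yaw 9.71 tilt 0.0 d [ 0.007  -0.0305 -0.1185] dyaw 0.09 t 10.82 F [-0.5  0.2  1.2] open 0.0912
[0.0029, 0.1975, -0.052, 0, np.float64(-0.0002), 0]
```

View pics/topB.png

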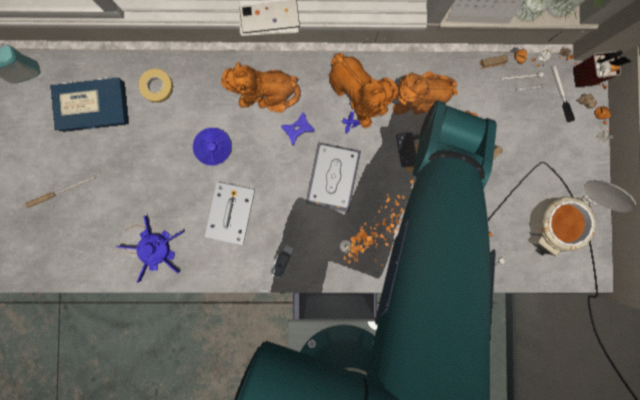

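View pics/t4.png

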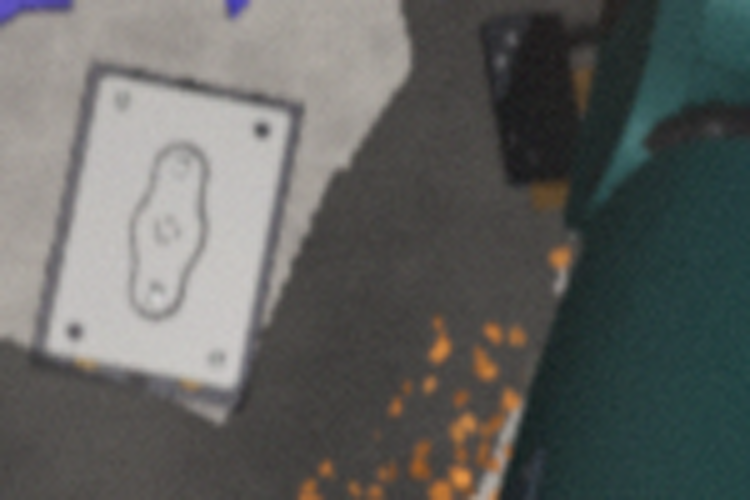

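View pics/s4.png

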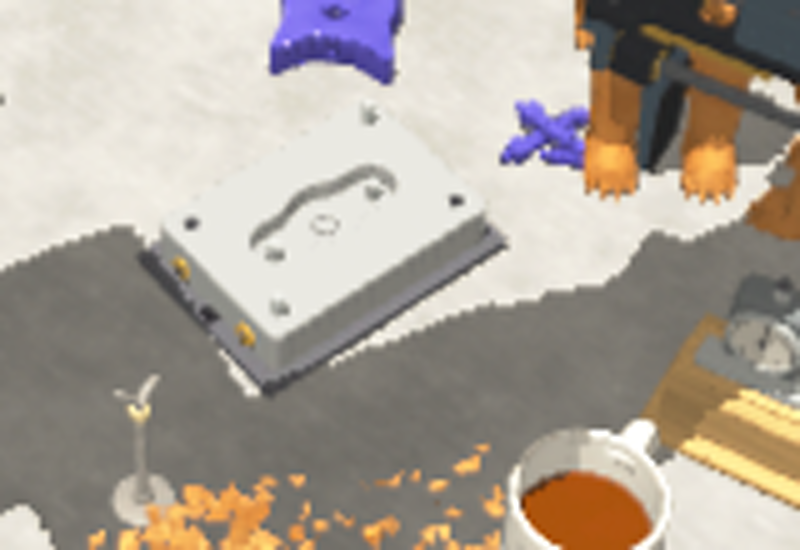

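```bash
python3 - <<'E'
from h import *
t=cv2.imread('pics/topB.png');s=cv2.imread('pics/sceneB.png')
f=lambda x,y:(300+x/5-.4,130+y/5-.4)
fs=lambda x,y:(270+x/5-.4,160+y/5-.4)
a=np.radians(-11.45);C=np.array([.559,.0310]);D=np.array([[np.cos(a),np.sin(a)],[-np.sin(a),np.cos(a)]])
def rep(n,p): print(n,p.round(4),'die',(D@(p[:2]-C)*1000).round(1))
for n,p,z in(('ring',(167,229),.026),('core+',(180,164),.040),('core-',(156,294),.040),('pin+',(122,101),.054),('pin-',(217,358),.054)): rep('top '+n,onz('top',*f(*p),z))
for n,p,z in(('ring',(325,224),.026),('core+',(376,188),.040),('core-',(275,251),.040),('pin+',(370,108),.054),('pin-',(281,300),.054)): rep('sc '+n,onz('scene',*fs(*p),z))
crop(t,322,155,22,42,14,'pics/rt.png');crop(s,315,185,45,35,14,'pics/rs.png')
E
```

```text
top ring [0.5606 0.0306 0.026 ] die [ 1.7 -0.1]
top core+ [0.596  0.0238 0.04  ] die [37.7  0.3]
top core- [0.5231 0.0371 0.04  ] die [-36.4  -1.1]
top pin+ [0.6295 0.0566 0.054 ] die [64.  39.1]
top pin- [0.4871 0.0037 0.054 ] die [-65.1 -41. ]
sc ring [0.5646 0.0336 0.026 ] die [4.9 3.6]
sc core+ [0.5959 0.0214 0.04  ] die [38.  -2.1]
sc core- [0.5213 0.0356 0.04  ] die [-37.9  -2.9]
sc pin+ [0.6322 0.0559 0.054 ] die [66.8 38.9]
sc pin- [0.4881 0.0037 0.054 ] die [-64.1 -40.8]
```

View pics/rt.png

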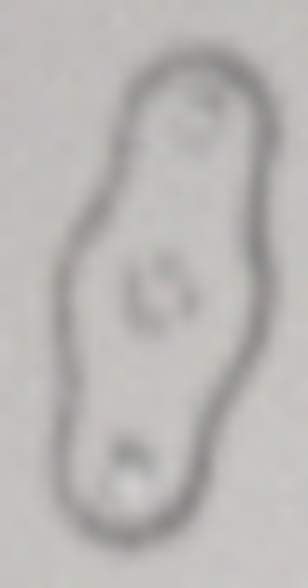

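View pics/rs.png

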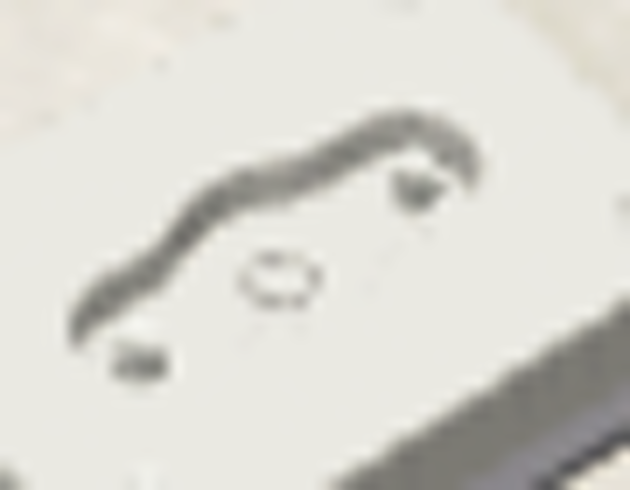

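```bash
python3 - <<'E'
from h import *
a=np.radians(-11.45);C=np.array([.559,.0310]);D=np.array([[np.cos(a),np.sin(a)],[-np.sin(a),np.cos(a)]])
s=cv2.imread('pics/sceneB.png')
crop(s,295,170,80,75,10,'pics/face.png')
die=np.array([[80,55],[80,-55],[-80,-55],[-80,55]])/1000
W=C+die@D
print('pred face corners scene crop',((proj('scene',np.c_[W,[.04]*4])-[295,170]+.45)*10).round(0).tolist())
t=cv2.imread('pics/topB.png')
print('pred top crop x5',((proj('top',np.c_[W,[.04]*4])-[300,130]+.4)*5).round(0).tolist())
g=s.min(2);v=t.min(2)
for nm,c,im,x0,y0,x1,y1 in(('scene','',s,330,198,341,211),('top','',t,328,170,339,181)):
    q=im.min(2)[y0:y1,x0:x1].astype(float);print(nm);print(q.astype(int))
E
```

```text
pred face corners scene crop [[488.0, 96.0], [731.0, 320.0], [298.0, 591.0], [61.0, 348.0]]
pred top crop x5 [[100.0, 71.0], [292.0, 110.0], [235.0, 390.0], [42.0, 350.0]]
scene
[[144 138 133 137 140 139 142 169 191 220 225]
 [117 132 139 155 172 179 211 220 223 226 226]
 [131 169 209 216 220 221 225 226 226 226 226]
 [205 220 225 226 226 226 226 226 226 226 226]
 [225 226 226 226 226 226 226 226 226 226 226]
 [226 226 223 192 172 196 202 226 226 226 226]
 [227 223 201 221 218 221 216 178 226 226 226]
 [226 222 189 207 226 226 222 193 226 226 226]
 [226 225 218 184 170 192 177 223 226 226 226]
 [226 226 226 221 218 221 219 226 226 226 226]
 [226 226 225 221 226 225 221 226 227 226 226]
 [226 226 223 225 226 226 225 226 226 226 226]
 [226 226 226 226 226 226 226 226 226 226 226]]
top
[[149 155 179 190 186 190 190 189 191 191 183]
 [155 170 186 191 190 190 191 189 189 193 184]
 [169 183 189 188 186 184 187 190 190 191 185]
 [183 187 184 182 183 171 172 185 192 191 187]
 [184 188 181 168 178 171 170 181 189 192 188]
 [190 188 180 163 181 183 178 174 184 188 189]
 [190 191 182 164 178 187 181 165 180 193 192]
 [187 189 182 165 167 174 181 174 185 191 189]
 [188 190 188 173 170 171 185 186 190 191 187]
 [187 188 190 186 183 186 191 190 192 192 185]
 [187 191 188 191 191 191 191 190 190 186 172]]
```

View pics/face.png

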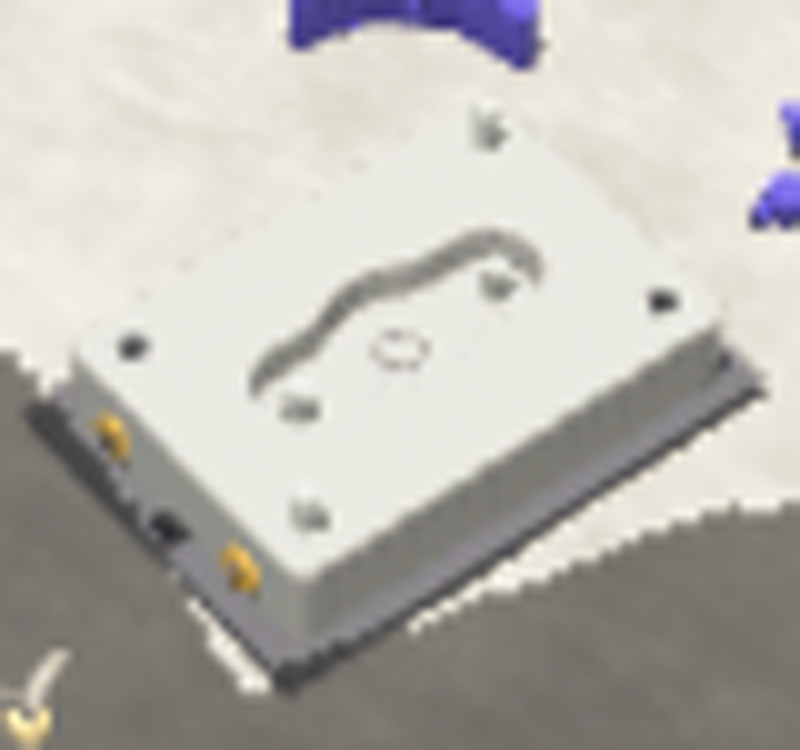

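The ring is at top crop (167,229) and scene crop (325,224), about die (+2, 0). The top plate lies flat (top 230,212). Next I'll align over the gauge.

Emit:
play_rows([
  [[0.003,0,-0.02,0,0,0,-1],[0,0,-0.032,0,0,0,-1],[0,0.01,0,0,0,0,-1],[0,0.03,0,0,0,0,-1],[0,0.03,0,0,0,0,-1]],
])

```text
clock: 11.33
eef_pos: [0.6202, -0.2267, 0.1485]
tcp_rot: [-1.567, -0.135, 0.132]
force: [0.1, 1.7, 0.2]
opening: 0.0913
```

Emit:
play_rows([
  [[0,0.01,0,0,0,0,-1],[0,0,0,0,0,0,-1],[0,0,0,0,0,0,-1],[0,0,0,0,0,0,-1],[0,0,0,0,0,0,-1]],
])

```text
clock: 11.75
eef_pos: [0.6202, -0.2262, 0.1436]
tcp_rot: [-1.567, -0.136, 0.134]
force: [-0.1, 0.0, 0.3]
opening: 0.0911
```

```bash
python3 plan.py .6195 -.226 .072 9.8 1; python3 -c "
from h import *
b=camera('scene')
crop(b,370,180,100,90,7,'pics/s5.png')"
```

```text
pos [ 0.6202 -0.2262  0.1436] yaw 9.82 tilt 0.08 d [-0.0007  0.0002 -0.0716] dyaw -0.02 t 11.75 F [-0.1  0.   0.3] open 0.0911
[-0.0013, 0.1193, 0.0006, 0, np.float64(0.0001), 0]
```

View pics/s5.png

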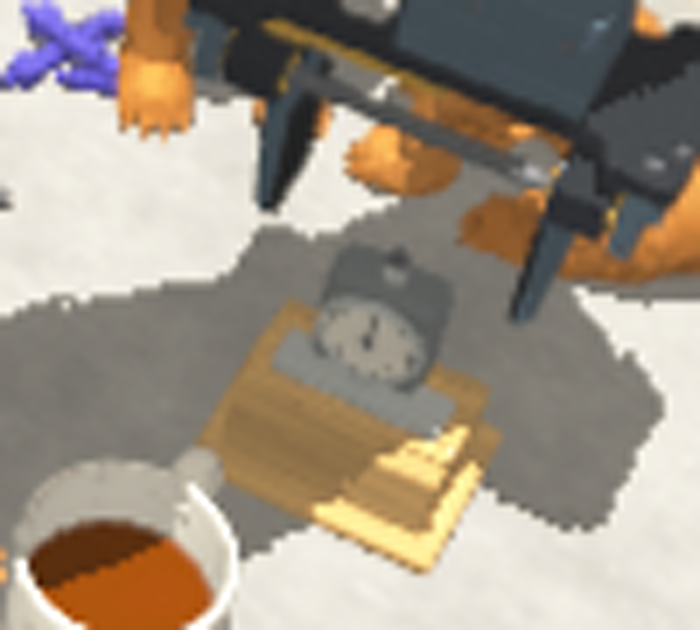

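The fingers flank the gauge (crop 270,205 and 520,320) with the dial between them. Descending.

Emit:
play_rows([
  [[-0.001,0.02,0,0,0,0,-1],[0,0.03,0,0,0,0,-1],[0,0.03,0,0,0,0,-1],[0,0.025,0,0,0,0,-1],[0,0.014,0,0,0,0,-1]],
])

```text
clock: 12.22
eef_pos: [0.6181, -0.2257, 0.0688]
tcp_rot: [-1.566, -0.133, 0.136]
force: [0.2, 0.2, -0.1]
opening: 0.0909
```

Emit:
play_rows([
  [[0,0,0,0,0,0,1],[0,0,0,0,0,0,1],[0,0,0,0,0,0,1],[0,0,0,0,0,0,1],[0,0,0,0,0,0,1]],
], force=10)

```text
clock: 12.63
eef_pos: [0.6195, -0.2263, 0.072]
tcp_rot: [-1.567, -0.136, 0.134]
force: [-0.6, 0.0, 1.0]
opening: 0.0608
```

Emit:
play_rows([
  [[0,0,0,0,0,0,1],[0,0,0,0,0,0,1],[0,0,0,0,0,0,1],[0,0,0,0,0,0,1],[0,0,0,0,0,0,1]],
])

```text
clock: 13.05
eef_pos: [0.6192, -0.2261, 0.0715]
tcp_rot: [-1.567, -0.135, 0.134]
force: [-0.4, 1.5, 5.7]
opening: 0.0456
```

```bash
python3 plan.py .6195 -.226 .072 9.8 1
```

```text
pos [ 0.6192 -0.2261  0.0715] yaw 9.82 tilt 0.02 d [0.0003 0.0001 0.0005] dyaw -0.02 t 13.05 F [-0.4  1.5  5.7] open 0.0456
[0.0005, -0.0008, 0.0001, 0, np.float64(0.0001), 0]
```

Emit:
play_rows([
  [[0,0,0,0,0,0,1],[0,0,0,0,0,0,1],[0,0,0,0,0,0,1],[0,-0.003,0,0,0,0,1],[0,-0.003,0,0,0,0,1]],
], force=30)

```text
clock: 13.47
eef_pos: [0.6187, -0.226, 0.0745]
tcp_rot: [-1.566, -0.134, 0.135]
force: [-0.8, 0.1, -3.9]
opening: 0.0457
```

Emit:
play_rows([
  [[0,-0.01,0,0,0,0,1],[0,-0.02,0,0,0,0,1],[0,-0.025,0,0,0,0,1],[0,-0.03,0,0,0,0,1],[0,-0.03,0,0,0,0,1]],
])

```text
clock: 13.88
eef_pos: [0.6192, -0.2262, 0.1458]
tcp_rot: [-1.567, -0.135, 0.134]
force: [0.3, -0.6, -2.5]
opening: 0.0459
```

Emit:
play_rows([
  [[0,0,0,0,0,0,1],[0,0,0,0,0,0,1],[0,0,0,0,0,0,1],[0,0,0,0,0,0,1],[0,0,0,0,0,0,1]],
])

```text
clock: 14.3
eef_pos: [0.6185, -0.2258, 0.1427]
tcp_rot: [-1.566, -0.134, 0.136]
force: [0.1, 1.0, -3.4]
opening: 0.0458
```

```bash
python3 plan.py .561 .0311 .14 -11.45 10; python3 -c "
from h import *
a,b=camera('top'),camera('scene')
cv2.imwrite('pics/sceneC.png',b)
crop(b,370,140,110,110,6,'pics/s6.png')"
```

```text
pos [ 0.6185 -0.2258  0.1427] yaw 9.82 tilt 0.09 d [-0.0575  0.2569 -0.0027] dyaw -21.27 t 14.3 F [ 0.1  1.  -3.4] open 0.0458
[-0.0021, 0.0005, 0.0438, 0, np.float64(0.0059), 0]
[-0.0038, 0.0005, 0.0437, 0, np.float64(0.0059), 0]
[-0.0054, 0.0005, 0.0436, 0, np.float64(0.0059), 0]
[-0.007, 0.0005, 0.0433, 0, np.float64(0.0059), 0]
[-0.0086, 0.0005, 0.043, 0, np.float64(0.0059), 0]
[-0.0102, 0.0005, 0.0427, 0, np.float64(0.0059), 0]
[-0.0118, 0.0005, 0.0423, 0, np.float64(0.0059), 0]
[-0.0133, 0.0005, 0.0418, 0, np.float64(0.0059), 0]
[-0.0149, 0.0005, 0.0413, 0, np.float64(0.0059), 0]
[-0.0164, 0.0005, 0.0407, 0, np.float64(0.0059), 0]
```

View pics/s6.png

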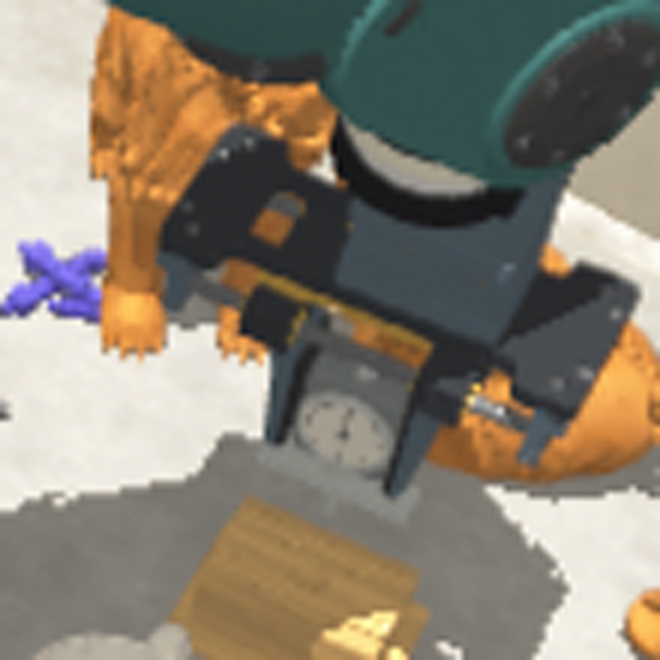

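The gauge is held upright (crop 345,430), its plunger clear of the holder. Carrying it over to the die.

Emit:
play_rows([
  [[-0.002,0,0.03,0,0.006,0,1],[-0.004,0,0.044,0,0.006,0,1],[-0.005,0,0.044,0,0.006,0,1],[-0.007,0,0.043,0,0.006,0,1],[-0.009,0,0.043,0,0.006,0,1]],
])

```text
clock: 14.82
eef_pos: [0.5912, -0.1044, 0.1433]
tcp_rot: [-1.571, 0.015, -0.015]
force: [0.6, -0.1, -3.3]
opening: 0.046
```

Emit:
play_rows([
  [[-0.01,0,0.043,0,0.006,0,1],[-0.012,0,0.042,0,0.006,0,1],[-0.013,0,0.042,0,0.006,0,1],[-0.015,0,0.041,0,0.006,0,1],[-0.016,0,0.041,0,0.005,0,1]],
])

```text
clock: 15.23
eef_pos: [0.5633, 0.0243, 0.1435]
tcp_rot: [-1.565, 0.158, -0.158]
force: [-0.0, 0.4, -3.4]
opening: 0.046
```

Emit:
play_rows([
  [[0,0,0.01,0,0,0,1],[0,0,0,0,0,0,1],[0,0,0,0,0,0,1],[0,0,0,0,0,0,1],[0,0,0,0,0,0,1]],
])

```text
clock: 15.65
eef_pos: [0.5652, 0.0281, 0.1436]
tcp_rot: [-1.565, 0.157, -0.157]
force: [-0.2, 0.6, -3.5]
opening: 0.0458
```

```bash
python3 plan.py .561 .0311 .09 -11.45 1; python3 -c "
from h import *
a,b=camera('top'),camera('scene')
cv2.imwrite('pics/sceneD.png',b)
crop(b,285,130,110,110,7,'pics/s7.png')"
```

```text
pos [0.5652 0.0281 0.1436] yaw -11.46 tilt 0.01 d [-0.0042  0.003  -0.0536] dyaw 0.01 t 15.65 F [-0.2  0.6 -3.5] open 0.0458
[-0.0078, 0.0894, 0.0035, 0, np.float64(-0.0), 0]
```

View pics/s7.png

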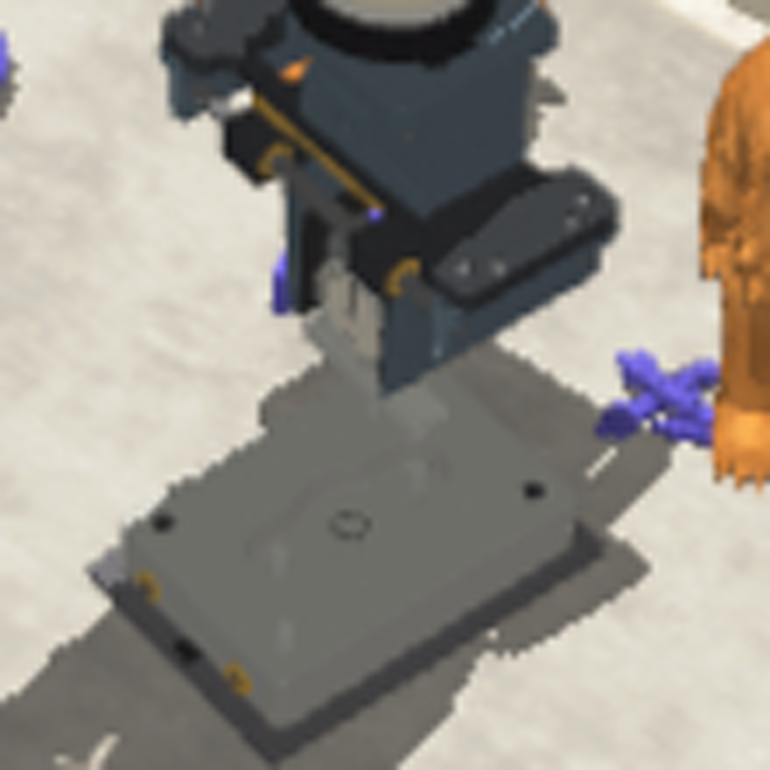

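Emit:
play_rows([
  [[-0.004,0.01,0.0017,0,0,0,1],[-0.004,0.025,0.0018,0,0,0,1],[0,0.025,0,0,0,0,1],[0,0.015,0,0,0,0,1],[0,0,0,0,0,0,1]],
])

```text
clock: 16.17
eef_pos: [0.5594, 0.0319, 0.0967]
tcp_rot: [-1.565, 0.159, -0.154]
force: [-0.7, -0.7, -3.4]
opening: 0.0459
```

Emit:
play_rows([
  [[0,0,0,0,0,0,1],[0,0,0,0,0,0,1],[0,0,0,0,0,0,1],[0,0,0,0,0,0,1],[0,0,0,0,0,0,1]],
])

```text
clock: 16.58
eef_pos: [0.561, 0.0321, 0.0992]
tcp_rot: [-1.565, 0.156, -0.157]
force: [0.2, -0.5, -2.3]
opening: 0.0459
```

```bash
python3 plan.py .561 .0311 .067 -11.45 1; python3 -c "
from h import *
a,b=camera('top'),camera('scene')
cv2.imwrite('pics/sceneE.png',b);cv2.imwrite('pics/topE.png',a)
c=cv2.convertScaleAbs(b,alpha=1.8,beta=-60)
crop(c,300,165,80,75,10,'pics/s8.png')
print(proj('scene',[[.561,.0311,.026],[.561,.0311,.0435]]))"
```

```text
pos [0.561  0.0321 0.0992] yaw -11.42 tilt 0.04 d [-0.     -0.001  -0.0322] dyaw -0.03 t 16.58 F [ 0.2 -0.5 -2.3] open 0.0459
[0.0002, 0.0537, -0.0016, 0, np.float64(0.0001), 0]
[[334.48846195 205.54994089]
 [334.69097059 201.72435735]]
```

View pics/s8.png

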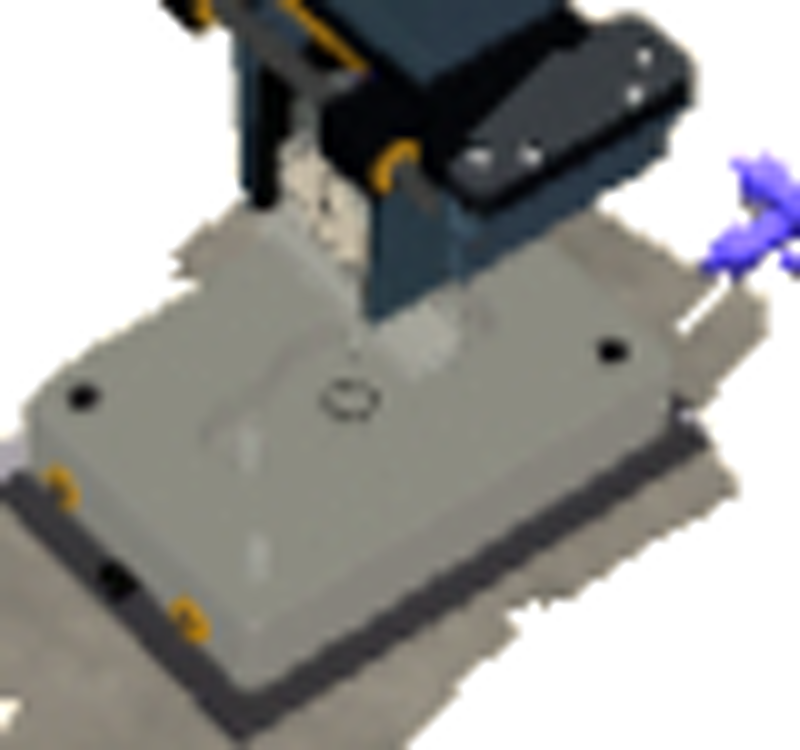

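```bash
python3 -c "
from h import *
b=cv2.imread('pics/sceneE.png')
c=cv2.convertScaleAbs(b,alpha=2.5,beta=-150)
crop(c,322,188,28,22,28,'pics/s9.png')
print(b[196:210,328:342].max(2))
print(proj('scene',[[.561,.0321,.026],[.561,.0321,.0475],[.561,.0321,.0715]]))"
```

```text
[[111 111 111 112 113 114 117 113  85  72  78  96 118 121]
 [111 111 112 111 110 110 113 116 108  94 114 120 125 125]
 [111 110 109 110 110 109 108 118 115 115 122 123 124 125]
 [109 108 108 110 109 110 111 119 114 117 119 124 124 124]
 [107 107 108 111 112 112 109 103 112 112 116 119 123 124]
 [107 110 111 111 112 111 111 108 111 111 112 115 119 122]
 [109 110 111 111 111 111 111 111 111 112 111 112 116 120]
 [111 111 111 111 109  93  82  95  98 111 112 111 111 113]
 [111 112 111 109  97 107 105 107 104  85 111 111 111 111]
 [111 111 111 108  91  98 112 111 108  91 112 111 111 110]
 [111 111 111 110 105  89  82  94  85 108 110 111 111 111]
 [111 111 111 111 111 107 105 107 105 111 112 111 111 111]
 [111 111 111 111 111 109 111 111 109 111 111 111 111 111]
 [111 111 112 111 110 111 111 111 111 111 112 111 111 112]]
[[334.2230604  205.37526961]
 [334.46929374 200.66465361]
 [334.7508622  195.27805191]]
```

View pics/s9.png

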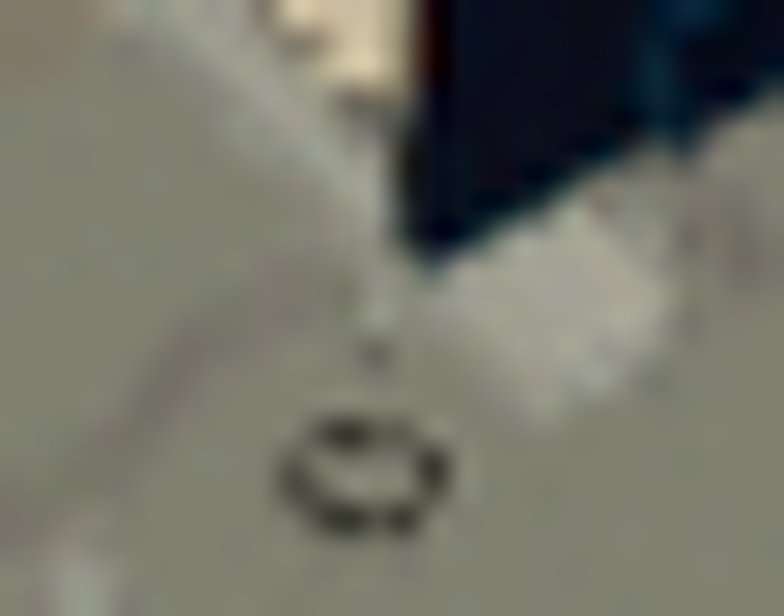

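The tip shows at pixel (335, 200.3), about 21 mm above the floor, and the ring centre at (334.6, 204.5). I'll lower until the tip is a few mm above the floor and compare them directly.

Emit:
play_rows([
  [[0,0.01,0,0,0,0,1],[0,0.01,0,0,0,0,1],[0,0.006,0,0,0,0,1],[0,0,0,0,0,0,1],[0,0,0,0,0,0,1]],
])

```text
clock: 17.1
eef_pos: [0.5604, 0.032, 0.0826]
tcp_rot: [-1.565, 0.157, -0.156]
force: [-0.0, 0.4, -3.0]
opening: 0.0462
```

Emit:
play_rows([
  [[0,0,0,0,0,0,1],[0,0,0,0,0,0,1],[0,0,0,0,0,0,1],[0,0,0,0,0,0,1],[0,0,0,0,0,0,1]],
])

```text
clock: 17.52
eef_pos: [0.5608, 0.032, 0.0833]
tcp_rot: [-1.565, 0.156, -0.157]
force: [1.2, -0.3, -4.4]
opening: 0.0461
```

```bash
python3 plan.py .561 .0315 .067 -11.45 1; python3 -c "
from h import *
b=camera('scene')
cv2.imwrite('pics/sceneF.png',b)
c=cv2.convertScaleAbs(b,alpha=2.5,beta=-150)
crop(c,322,188,28,22,28,'pics/s10.png')
print(b[196:210,328:342].max(2))
p=state()['eef_pos'];print(proj('scene',[[p[0],p[1],p[2]-.0277-.024+.0025]]))"
```

```text
pos [0.5608 0.032  0.0833] yaw -11.42 tilt 0.01 d [ 0.0002 -0.0005 -0.0163] dyaw -0.03 t 17.52 F [ 1.2 -0.3 -4.4] open 0.0461
[0.0005, 0.0271, -0.0008, 0, np.float64(0.0001), 0]
[[111 113 115 117 124 121 117 105  69  71  73  71  72  71]
 [111 112 113 114 119 124 120 113  64  72  72  71  71  72]
 [111 111 109 111 115 120 122 116  65  72  73  72  75  93]
 [110 109 108 110 111 116 120 116  70  70  73  77  96 121]
 [108 109 109 112 113 114 116 115  87  75  95 118 121 126]
 [108 111 112 111 112 111 113 117 113 115 119 124 127 126]
 [109 112 112 112 111 112 112 118 115 120 123 124 125 126]
 [112 111 112 112 109  96  97 114  99 116 120 124 125 125]
 [112 112 111 109  98 107 108 112 104  86 113 119 123 124]
 [112 111 112 108  92  98 112 111 108  92 111 112 119 121]
 [111 112 111 111 106  90  82  94  84 108 111 111 115 116]
 [112 112 111 112 111 108 105 108 105 112 112 112 112 112]
 [112 111 112 112 111 109 111 112 110 112 112 111 112 111]
 [112 111 111 112 110 112 111 111 111 111 112 112 112 112]]
[[334.2873788  203.66611447]]
```

View pics/s10.png

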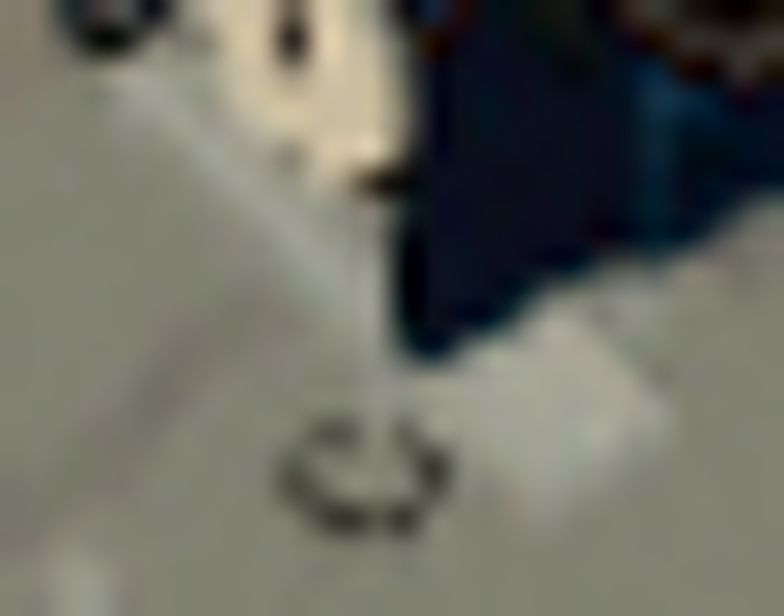

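Projected down to the floor, the tip would land about 0.3 px right of and 0.6 px below the ring centre in the scene view. The top view and the grip-centred reading give about 1 mm in the other direction. Both are inside the ring, so I'll shift by a compromise (about +0.7, +0.6 mm) and lower slowly.

Emit:
play_rows([
  [[0.001,0,0.0012,0,0,0,1],[0,0.006,0,0,0,0,1],[0,0.006,0,0,0,0,1],[0,0.006,0,0,0,0,1],[0,0.002,0,0,0,0,1]],
])

```text
clock: 17.98
eef_pos: [0.5614, 0.0327, 0.0705]
tcp_rot: [-1.565, 0.157, -0.156]
force: [1.1, 0.2, -1.0]
opening: 0.0461
```

Emit:
play_rows([
  [[0,0.001,0,0,0,0,1],[0,0,0,0,0,0,1],[0,0,0,0,0,0,1],[0,0,0,0,0,0,1],[0,0,0,0,0,0,1]],
])

```text
clock: 18.4
eef_pos: [0.5614, 0.0326, 0.0706]
tcp_rot: [-1.565, 0.156, -0.156]
force: [-0.9, -0.1, -0.9]
opening: 0.0461
```

```bash
python3 plan.py .5615 .0326 .0677 -11.45 1; python3 -c "
from h import *
b=camera('scene')
cv2.imwrite('pics/sceneG.png',b)
c=cv2.convertScaleAbs(b,alpha=2.5,beta=-150)
crop(c,322,188,28,22,28,'pics/s11.png')
print(b[200:210,328:342].max(2))"
```

```text
pos [0.5614 0.0326 0.0706] yaw -11.42 tilt 0.0 d [ 0.0001 -0.     -0.0029] dyaw -0.03 t 18.4 F [-0.9 -0.1 -0.9] open 0.0461
[0.0001, 0.0049, -0.0, 0, np.float64(0.0001), 0]
[[108 109 109 112 119 123 122 113  71  71  73  72  71  74]
 [108 111 112 112 115 118 123 117  59  71  72  72  76  93]
 [109 112 112 112 112 115 119 115  70  71  75  96 119 122]
 [111 112 112 112 109  97 102 115  89  95 117 122 126 126]
 [112 112 112 109  98 106 100 116 114 117 125 125 127 126]
 [112 112 112 109  92  98 110 113 115 119 122 125 125 126]
 [112 112 112 112 105  90  83  94  87 117 123 122 125 126]
 [112 112 112 112 111 108 106 108 106 112 111 123 121 123]
 [112 113 112 112 111 110 112 112 110 112 110 111 123 119]
 [112 112 112 112 111 112 112 112 111 112 112 111 114 113]]
```

View pics/s11.png

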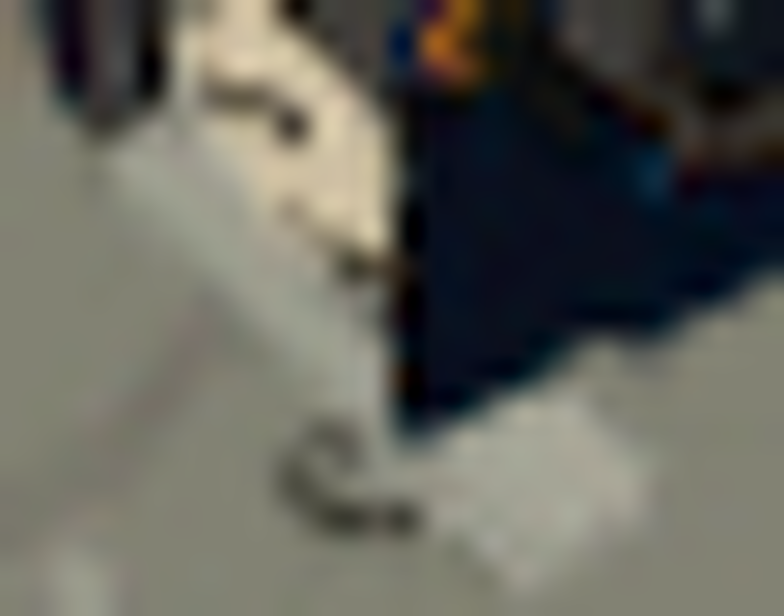

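Fz has risen by 2.4 N, so the tip is on the floor. It shows as the dark pixel at (334, 204), and the ring centre is (334.5, 204.5), so it is well inside. Now bringing the foot down.

Emit:
play_rows([
  [[0,0.0015,0,0,0,0,1],[0,0.0015,0,0,0,0,1],[0,0.001,0,0,0,0,1],[0,0,0,0,0,0,1],[0,0,0,0,0,0,1]],
])

```text
clock: 18.87
eef_pos: [0.5615, 0.0326, 0.0681]
tcp_rot: [-1.565, 0.156, -0.156]
force: [0.1, -0.3, -0.5]
opening: 0.0457
```

```bash
python3 plan.py .5615 .0326 .0677 -11.45 1; python3 -c "
from h import *
print(state()['moment'])"
```

```text
pos [0.5615 0.0326 0.0681] yaw -11.42 tilt 0.0 d [-0.     -0.     -0.0004] dyaw -0.03 t 18.87 F [ 0.1 -0.3 -0.5] open 0.0457
[0.0, 0.0007, -0.0001, 0, np.float64(0.0001), 0]
[0.01880123 0.04052352 0.04225273]
```

Emit:
play_rows([
  [[0,0.0005,0,0,0,0,1],[0,0,0,0,0,0,1],[0,0,0,0,0,0,1],[0,0,0,0,0,0,1],[0,0,0,0,0,0,1]],
])

```text
clock: 19.28
eef_pos: [0.5615, 0.0327, 0.0678]
tcp_rot: [-1.565, 0.156, -0.156]
force: [0.7, 0.7, -0.9]
opening: 0.0457
```

Emit:
play_rows([
  [[0,0.0005,0,0,0,0,1],[0,0,0,0,0,0,1],[0,0,0,0,0,0,1],[0,0,0,0,0,0,1],[0,0,0,0,0,0,1]],
])

```text
clock: 19.7
eef_pos: [0.5615, 0.0327, 0.0675]
tcp_rot: [-1.565, 0.156, -0.156]
force: [-0.0, 0.1, -1.3]
opening: 0.0455
```

Emit:
play_rows([
  [[0,0.0005,0,0,0,0,1],[0,0,0,0,0,0,1],[0,0,0,0,0,0,1],[0,0,0,0,0,0,1],[0,0,0,0,0,0,1]],
])

```text
clock: 20.12
eef_pos: [0.5615, 0.0326, 0.0675]
tcp_rot: [-1.565, 0.157, -0.156]
force: [-2.5, 0.6, 5.3]
opening: 0.0461
```

Emit:
play_rows([
  [[0,0.0005,0,0,0,0,1],[0,0,0,0,0,0,1],[0,0,0,0,0,0,1],[0,0,0,0,0,0,1],[0,0,0,0,0,0,1]],
])

```text
clock: 20.53
eef_pos: [0.5615, 0.0327, 0.0675]
tcp_rot: [-1.565, 0.157, -0.156]
force: [-5.1, -0.6, 11.0]
opening: 0.0456
```

Emit:
play_rows([
  [[0,0.0005,0,0,0,0,1],[0,0,0,0,0,0,1],[0,0,0,0,0,0,1],[0,0,0,0,0,0,1],[0,0,0,0,0,0,1]],
])

```text
clock: 20.95
eef_pos: [0.5616, 0.0326, 0.0675]
tcp_rot: [-1.565, 0.157, -0.156]
force: [-6.6, 0.7, 17.3]
opening: 0.0461
```

The foot is seated: z has stopped at 0.0675 and the force is rising. Easing off to a light press.

Emit:
play_rows([
  [[0,-0.001,0,0,0,0,1],[0,0,0,0,0,0,1],[0,0,0,0,0,0,1],[0,0,0,0,0,0,1],[0,0,0,0,0,0,1]],
])

```text
clock: 21.37
eef_pos: [0.5616, 0.0327, 0.0675]
tcp_rot: [-1.565, 0.156, -0.156]
force: [-2.3, -0.7, 8.0]
opening: 0.046
```

```bash
python3 plan.py .5615 .0326 .0677 -11.45 1; python3 -c "
from h import *
print(state()['moment'])
b=camera('scene');a=camera('top')
cv2.imwrite('pics/sceneH.png',b);cv2.imwrite('pics/topH.png',a)
crop(cv2.convertScaleAbs(b,alpha=1.8,beta=-60),290,140,90,85,8,'pics/s12.png')
c=cv2.convertScaleAbs(b,alpha=2.5,beta=-150)
crop(c,322,188,28,22,28,'pics/s13.png')
print(b[200:210,328:342].max(2))
print(state()['force'])"
```

```text
pos [0.5616 0.0327 0.0675] yaw -11.41 tilt 0.0 d [-0.0001 -0.0001  0.0002] dyaw -0.04 t 21.37 F [-2.3 -0.7  8. ] open 0.046
[-0.0001, -0.0004, -0.0001, 0, np.float64(0.0001), 0]
[-0.03346681  0.62533413 -0.06015427]
[[108 108 113 117 120 121 118 101  66  72  73  71  71  72]
 [108 112 112 113 116 121 125 114  57  71  73  72  73  78]
 [109 112 112 112 113 118 121 118  55  71  72  75  96 117]
 [111 112 112 112 110 100 117 114  77  76  92 106 122 126]
 [112 112 112 110  98 108 104 115  98  95 120 124 127 126]
 [112 112 111 109  92  98 110 114 117 115 126 125 126 126]
 [112 112 112 111 106  90  83  94  90 120 120 126 126 126]
 [112 112 112 112 111 107 106 108 107 115 120 120 126 125]
 [112 112 112 112 112 109 112 112 109 112 114 116 119 120]
 [112 112 112 112 111 112 112 111 111 112 112 113 116 116]]
[-3.131352   -0.48843721  7.39846168]
```

View pics/s12.png

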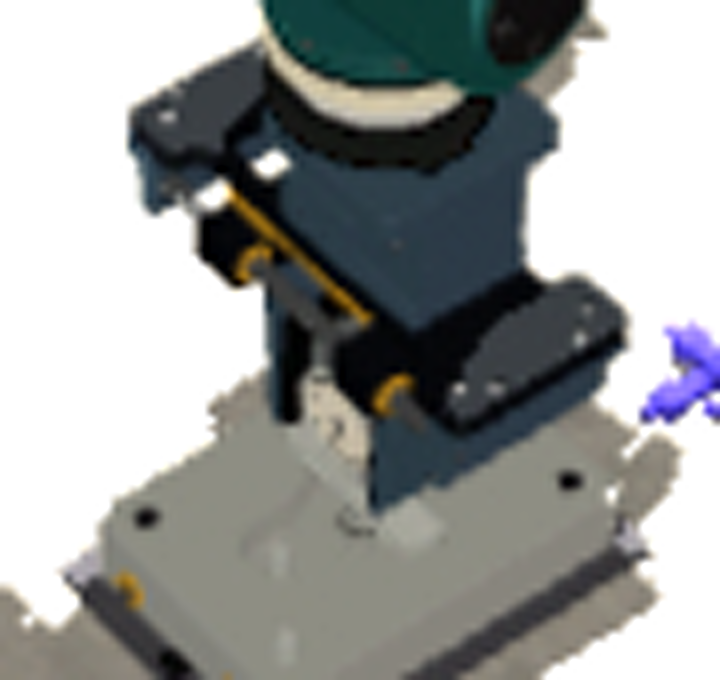

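View pics/s13.png

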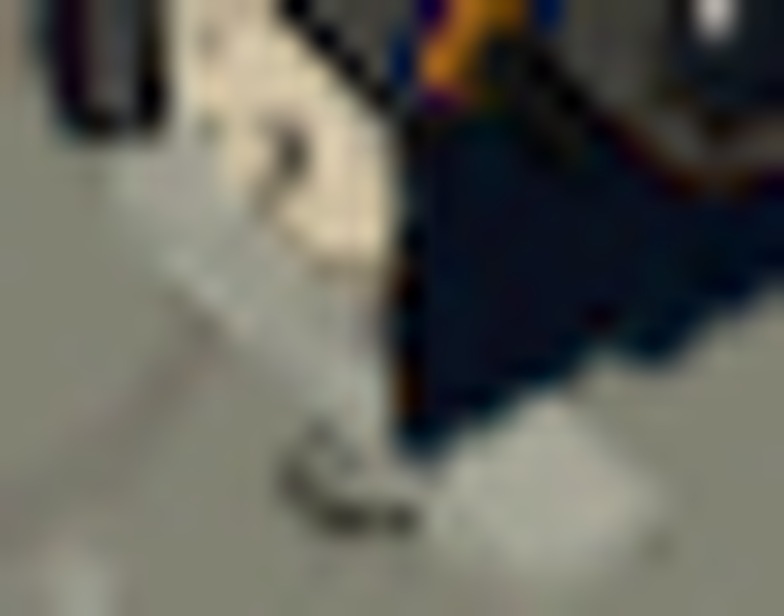

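View pics/topH.png

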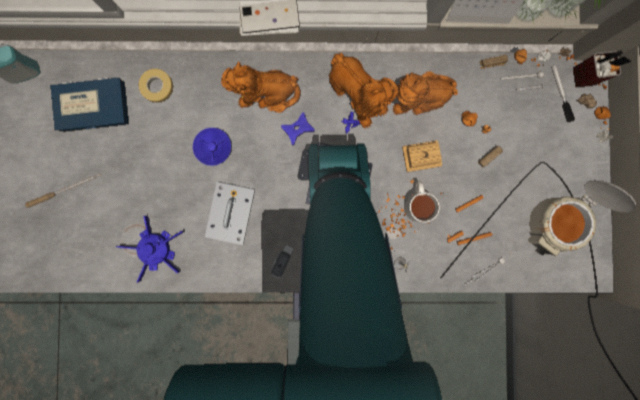

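Emit:
play_rows([
  [[-0.0002,-0.0005,0,0,0,0,1],[0,0,0,0,0,0,1],[0,0,0,0,0,0,1],[0,0,0,0,0,0,1],[0,0,0,0,0,0,1]],
])

```text
clock: 21.88
eef_pos: [0.5614, 0.0327, 0.0675]
tcp_rot: [-1.565, 0.156, -0.157]
force: [-0.2, -0.1, 0.3]
opening: 0.0462
```

Emit:
play_rows([
  [[0,0,0,0,0,0,1],[0,0,0,0,0,0,1],[0,0,0,0,0,0,1],[0,0,0,0,0,0,1],[0,0,0,0,0,0,1]],
])

```text
clock: 22.3
eef_pos: [0.5614, 0.0327, 0.0675]
tcp_rot: [-1.565, 0.156, -0.157]
force: [0.6, 0.3, -0.3]
opening: 0.0459
```

```bash
python3 plan.py .5615 .0326 .0677 -11.45 1; python3 -c "
from h import *
print(state()['moment'])
b=camera('scene')
for i in range(3): camera('scene');print(state()['force'])
crop(cv2.convertScaleAbs(b,alpha=2.5,beta=-150),310,170,50,40,16,'pics/s14.png')
cv2.imwrite('pics/sceneI.png',b)"
```

```text
pos [0.5614 0.0327 0.0675] yaw -11.42 tilt 0.01 d [ 0.0001 -0.0001  0.0002] dyaw -0.03 t 22.3 F [ 0.6  0.3 -0.3] open 0.0459
[0.0002, -0.0003, -0.0001, 0, np.float64(0.0001), 0]
[-0.03079304 -0.16526999 -0.04899175]
[ 0.98037683 -0.40402744 -0.18710754]
[ 0.4773878  -0.12000077 -1.72088427]
[ 0.57390976  0.50814729 -0.91012513]
```

View pics/s14.png

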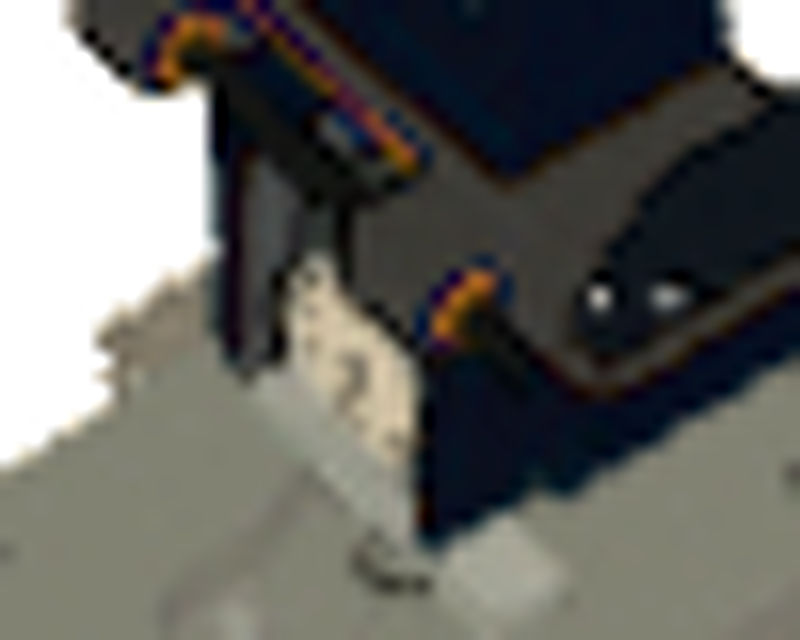

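View pics/sceneI.png

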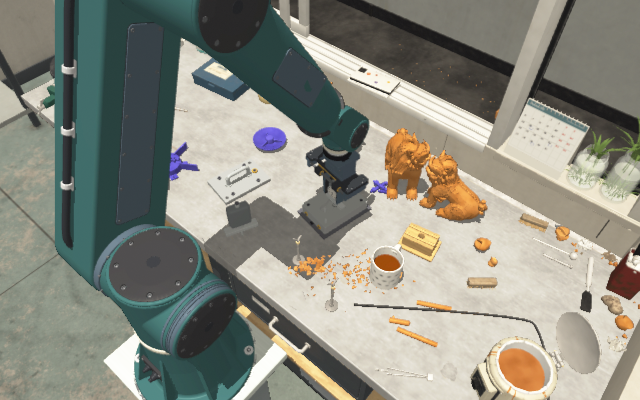

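The foot is only just touching now (Fz ≈ −0.8, which is the weight minus the spring). Adding a touch of press.

Emit:
play_rows([
  [[0,0.0003,0,0,0,0,1],[0,0,0,0,0,0,1],[0,0,0,0,0,0,1],[0,0,0,0,0,0,1],[0,0,0,0,0,0,1]],
])

```text
clock: 22.92
eef_pos: [0.5614, 0.0327, 0.0675]
tcp_rot: [-1.565, 0.156, -0.156]
force: [-1.5, -0.8, 5.5]
opening: 0.046
```

```bash
python3 -c "
from h import *
for i in range(4): camera('scene');s=state();print(s['force'].round(2),s['moment'].round(2),s['eef_pos'].round(4))"
```

```text
[-1.34 -0.08  5.53] [-0.1   0.29  0.03] [0.5614 0.0327 0.0675]
[-1.46 -0.37  4.14] [-0.07  0.3  -0.03] [0.5614 0.0326 0.0675]
[-1.5  -0.16  5.04] [-0.05  0.28  0.  ] [0.5614 0.0326 0.0675]
[-2.2  -0.55  5.32] [-0.09  0.24  0.01] [0.5614 0.0326 0.0675]
```

```bash
python3 -c "
from bench import *
print(finish_job())"
```

```text
the job is handed in; nothing more can be done
None
```

The job is handed in at about 23 s of the 66 s allowed, with the arm still holding the gauge on the die. No verdict was reported.

- **Top plate:** I lifted it straight off the dowel pins and laid it flat on the clear bench, centred near (0.455, 0.325), handle up. Later pictures show it lying there.
- **Gauge:** I took the smaller one, the one in the wooden holder, and set it on the die square across the cavity. Its yaw is −11.4°, against −11.45° measured for the die, and tool tilt reads about 0°.
- **Last readings:** the foot is seated, with z steady at 0.0675 m. The wrist reads about +5 N, which I estimate as 6 N on the foot plus about 2 N of plunger spring. While I was finding contact it briefly read 17 N, and I then eased off.
- **Tip in the ring:** the scene picture shows the tip at about pixel (334, 204) and the ring's centre at (334.5, 204.5), so inside. From the top view I put the ring about 1–2 mm from where the tip sits, so I placed it between the two estimates. The foot and the gripper hid part of the ring in the last pictures.
- **Things left alone:** nothing touched the mug, the violet block or the dish pattern, and they look unmoved in the last pictures.

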